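# Pull-prove the beltpack lugs before the show

### The arm

A 6-joint arm with a two-finger parallel gripper is mounted at the origin on the work surface. World frame = base frame: x ahead of the robot, y to its left, z up, the work surface at z = 0. Lengths are in m, angles in rad, forces in N, time in s.
With the tool pointing down it reaches from about 0.225 to 0.725 m from the base axis. Payload 3.1 kg.
Tool frame: the origin (TCP) lies midway between the tips of the shut fingers; the grasp point (between the pads) lies 19 mm behind it; z points along the fingers, y is the line along which they close (so a half turn about z gives the same grasp; the last joint's range is limited). The gripper opens to 85 mm and grips with 20 to 120 N. Pads are 22 mm wide; open, the fingers measure 114 mm over their backs; the gripper's body (76 mm by 85 mm) begins 54 mm behind the grasp point. The pads swing forward as they close: fully open they stand 13 mm farther back than shut.
Start: joints at [1.152, 0.048, 0.099, 1.622, 0, 1.443], TCP at [0.151, 0.503, 0.231] pointing down, gripper open.
Joint ranges: [-2.91, 2.91], [-0.99, 1.94], [-1.21, 1.42], [-2.12, 2.29], [-1.49, 1.47], [-3.14, 3.14]. Speed limits (rad/s): [2.79, 2.79, 3.14, 3.14, 3.14, 3.14].

### API

Orientations are given as a unit quaternion [x, y, z, w].
In Python, from plant import observe, camera, close_job, boxes_of, pinpoint gives the robot as it stands.
- The arm moves only by the tool send_rows, never from a script. Its argument "targets" is a list of rows, each a list of 2 entries, a list of its own where there are three numbers: the shift along the tool's x, y, z normalised to -1 to 1, where 1 is 200 mm, then the turn, a rotation vector about the tool's x, y, z normalised to -1 to 1, where 1 is 0.5 rad. In form: [[[x, y, z], [ax, ay, az]], ...]. A call has 1 to 20 rows; each row is the pose to reach, as a shift and turn from the pose commanded when the call began, along the tool's axes at that moment; what a row does not reach only later rows make up. A row lasts 1/10 s, in which the tool goes at most 50 mm and 8.59 degrees, less where a joint would pass 70% of its speed; a pose out of reach is approached as far as the arm can. A call with a number of a shift or a turn outside -1 to 1 is refused whole. A call with a gripper value outside its range is refused whole. "hand" is the opening, from 0 (shut) to 1 (fully open), set as the call begins (left out, the last holds). The fingers move at their own pace and stop on an object; "grip_force" is the grip in N (left out, the last holds). Time passes only in rows, so rows that repeat a pose let the fingers close. It gives the time, the measured TCP pose, the force, the opening and the grip force at its end, in the units of the state.
- observe(): the state, without advancing time (a new reading comes with each control period).
- camera(name): name is "scene" or "side" or "wrist"; returns a dict with "image" (420x560x3 uint8, red, green, blue), "fx", "fy", "cx", "cy" (pixels), "k1" (the pictures are not rectified: a ray, as slopes to the right and down, at radius r is drawn at 1 + k1 r^2 times it, then the intrinsics apply), "rvec" (rotation vector, rad) and "tvec" (3), from world to camera coordinates, as OpenCV has them; the wrist camera has in their place "T_tool_cam" (4x4, takes a point from camera to tool coordinates, whose origin is the TCP and whose axes are the flange's). Camera axes: x right, y down, z forward; pixel columns grow to the right and rows downward; lengths in m; the calibration is good to about 2 mm. A picture is of the moment at which its call begins: read the wrist's pose just before it. There is no depth.
- close_job(): hands the job in; it is judged then, once.
Trained networks look in a picture, given as the dict that the camera call returned (one of the last four; its "shot" number tells which), for a name from the list of things; names that differ only in an ending like _2 or _b are one class to them, and where a whole thing is asked for, a point or a joint stands for the part that bears it (a point fixed in the world has none). Each returns a list of dicts, best first, with "conf" (0 to 1); they miss things now and then, are a little off and sometimes report something else, mostly with a low value. They report only what shows in the picture. A call takes as long as a camera call. They do not tell look-alikes from the thing itself.
- boxes_of(name, picture): "bbox" ([left, top, width, height] in pixels, round what is visible of it).
- pinpoint(name, picture): "uv" ([column, row] in pixels: a listed point, or the origin of a listed thing).
The state is a dict: "time_s": time; "joint_positions": joint angles; "joint_velocities": joint speeds; "joint_torque": joint torques, N m; "tool_pos": TCP position; "tcp_rot": TCP orientation; "contact_force": force on the tool from outside, world axes, zero at the start; "ft_torque": the same for the moment, N m; "gripper_width": finger opening in m; "gripper_force": force on a finger pad.
Only numpy, scipy, OpenCV 4.12 (cv2) and the standard library are available. Lean on these libraries where they do the work, as an engineer would, in place of code of your own. Each camera call takes 0.05 s, during which the arm holds its last target. There are 200 camera calls.

### The job

Prove that the snapped-on orange lugs of the beltpacks hold. Turn the pull tester's selector to its green dot; then, one at a time in the order red, yellow, blue (skip any that is not there), sit each pack in the tester's cradle with its lug out through the slot, take it by the lug alone and pull until the pointer stands in the green band, hold it there for two seconds without ever reaching the red, ease it back and stand the pack the same way up on the blue mat. When all are on the mat turn the selector back to the white dot; leave the other things on the desk where they are.

Things in the scene. Friction and masses are not known exactly. Their poses are not given: they have to be found in the camera images.
- tester: Pull tester screwed to the desk: grey steel bed 200 x 118 mm, 10 mm thick, with a blue spring housing 50 mm high at its +x end (75 to 120 mm from the origin). Origin: on the tabletop, right under the centre of the cradle's seat when the cradle is at rest. Its -x axis is the direction in which lugs are pulled (roughly towards the robot). Position and yaw vary a little.
- cradle (a joint): Travel of the tester's aluminium cradle in m: 0 at rest, grows as it is drawn along the tester's -x against a spring of 500 N per metre (10 N at 0.020), stop at 0.034; springs back by itself. A black pointer on its +y side runs along a scale on the bed: white 0 to 0.016, green band 0.016 to 0.024 (8 to 12 N), white, red from 0.028 (14 N).
- cradle_seat (a point): Centre of the cradle's flat floor, 17 mm over the tabletop; moves with the cradle; axes as the tester's. The pocket is 74 mm long (x -37 to +37) and 58 mm wide, so a pack lies in it with 4 mm play each way. Front (-x) end: two posts, 32 mm high over the floor, 8 mm thick, with a slot 24 mm wide between them for the lug; each post runs from 12 to 31 mm either side of the middle. Sides: rails 6 mm high over the floor, 4 mm thick. Back: lip 14 mm high.
- selector (a joint): Angle in rad of the tester's detented selector, growing clockwise seen from above, range -0.15 to 1.95. Detents (it clicks in and stays) at the four coloured dots: white (off) 0, yellow 0.6, green 1.2, red 1.8. Turning past a click takes under 0.15 N m.
- selector_grip (a point): Centre of the selector's black grip bar, on its turning axis, 50 mm over the tabletop. The bar is 42 mm long, 13 mm thick, and spans 36 to 60 mm over the tabletop, on a 42 mm disc on a grey box 84 x 84 x 30 mm. A white line marks the bar's pointing end. This point turns with the knob: in its own axes the bar points (white end) along the direction (-0.622, -0.783), that is at an angle of 0.9 rad beyond -x, counter-clockwise seen from above. The box's position and yaw vary.
- mat: Blue felt mat for proven packs, 200 mm (its x) by 280 mm (its y), 3 mm thick, stuck to the desk. Origin: centre of its underside.
- pack_red_center (a point): Centre of the red-banded beltpack (may be absent): squat aluminium case 66 mm (x) x 50 mm (y) x 40 mm (z), centre 20 mm over its underside, 0.2 kg, loose, standing on its underside. Its lug sticks out of the -x end. z up.
- lug_red_center (a point): Middle of the outer, exposed half of the orange plastic lug snapped to the -x end of the red pack. The lug is a bar 50 mm long (x), 14 mm wide (y), 24 mm high, from 14 to 38 mm over the pack's underside; this point is 67 mm from the pack's centre along the pack's -x (16 mm from the lug's tip), 26 mm over the pack's underside; it lies 18 to 26 mm clear of the cradle's posts when the pack is seated. Fixed to the pack.
- lug_red: The same orange lug of the red pack as a body; this origin is the centre of the pack's underside.
- pack_yellow_center (a point): Centre of the yellow-banded beltpack (may be absent): squat aluminium case 66 mm (x) x 50 mm (y) x 40 mm (z), centre 20 mm over its underside, 0.2 kg, loose, standing on its underside. Its lug sticks out of the -x end. z up.
- lug_yellow_center (a point): Middle of the outer, exposed half of the orange plastic lug snapped to the -x end of the yellow pack. The lug is a bar 50 mm long (x), 14 mm wide (y), 24 mm high, from 14 to 38 mm over the pack's underside; this point is 67 mm from the pack's centre along the pack's -x (16 mm from the lug's tip), 26 mm over the pack's underside; it lies 18 to 26 mm clear of the cradle's posts when the pack is seated. Fixed to the pack.
- lug_yellow: The same orange lug of the yellow pack as a body; this origin is the centre of the pack's underside.
- pack_blue_center (a point): Centre of the blue-banded beltpack (may be absent): squat aluminium case 66 mm (x) x 50 mm (y) x 40 mm (z), centre 20 mm over its underside, 0.2 kg, loose, standing on its underside. Its lug sticks out of the -x end. z up.
- lug_blue_center (a point): Middle of the outer, exposed half of the orange plastic lug snapped to the -x end of the blue pack. The lug is a bar 50 mm long (x), 14 mm wide (y), 24 mm high, from 14 to 38 mm over the pack's underside; this point is 67 mm from the pack's centre along the pack's -x (16 mm from the lug's tip), 26 mm over the pack's underside; it lies 18 to 26 mm clear of the cradle's posts when the pack is seated. Fixed to the pack.
- lug_blue: The same orange lug of the blue pack as a body; this origin is the centre of the pack's underside.
- di_box: Grey steel DI box 110 x 85 x 48 mm; bystander, origin at the middle of its underside.
- cue_light: Black plastic cue light 80 x 60 x 50 mm with a green lens, 70 mm high in all; bystander, origin at the middle of its underside.
- torch: Red plastic torch, 150 mm long, 38 mm thick, lying along its x; bystander, origin at the middle of its underside.
- mug: Blue mug, 80 mm across, 90 mm high; bystander, origin at the middle of its underside.
- tape_roll: Black tape roll, 110 mm across, 48 mm high; bystander, origin at the middle of its underside.
- driver: Screwdriver lying along its x; bystander, origin at the middle of its underside.
- battery_case: White and green battery case 75 x 55 x 22 mm; bystander, origin at the middle of its underside.
There are look-alikes about, which are no part of the job. Leave any brown look-alike of the part that bears pack_red_center alone.

How it is judged:
By the outcome, as a careful person would: the job done as asked, in the order asked, and still so for the second after the job is handed in, with the robot touching nothing.
Of pack_red, pack_yellow, pack_blue only 2 to 3 are there at a start; the rules pass over those that are not, and their reading is None.
At some moment in a run one of pack_red, pack_yellow, pack_blue may be knocked a few centimetres aside while the robot is not near it.
It also fails if it takes over 210 s, if anything falls off the work surface, if the arm or the gripper's body presses on something with over 40 N, if the wrist force passes 120 N, or if a joint passes its speed limit or range.

## Working session

There is one attempt and no reset: what is moved stays moved. The work goes in short steps, Python scripts to look and compute and a tool call to move; the robot and the scene stay as the last step left them, time stands still between calls to the robot, and variables do not carry over. Pictures are saved under pics/ and viewed, at most 14 in all, crops included, and the job is handed in when it is done.

Besides the shell and the picture viewer there is one more tool, called after "Request:" by a JSON object that holds its "method" and its "body", one argument or row to a line. send_rows: Moves the arm, as the interface text tells. Scaled input: -1 to 1 covers 200 mm each way for a shift and 0.5 rad each way for a turn. Its arguments: {"type":"object","properties":{"targets":{"type":"array","items":{"type":"array"}},"hand":{"type":"number"},"grip_force":{"type":"number"}},"required":["targets"]}

```bash
mkdir -p pics; ls; cat > h.py <<'E'
import numpy as np, cv2
from scipy.spatial.transform import Rotation as R
from plant import observe, camera, close_job, boxes_of, pinpoint
def cam(name):
    o=observe(); c=camera(name)
    if 'rvec' in c:
        Rm=R.from_rotvec(np.ravel(c['rvec'])).as_matrix(); t=np.ravel(c['tvec'])
        c['R']=Rm.T; c['o']=-Rm.T@t
    else:
        T=np.eye(4);T[:3,:3]=R.from_quat(o['tcp_rot']).as_matrix();T[:3,3]=o['tool_pos']
        T=T@np.array(c['T_tool_cam']); c['R']=T[:3,:3]; c['o']=T[:3,3]
    return c
def ray(c,uv):
    d=np.array([(uv[0]-c['cx'])/c['fx'],(uv[1]-c['cy'])/c['fy']]); s=d.copy()
    for _ in range(20): s=d/(1+c['k1']*(s@s))
    v=c['R']@np.r_[s,1]; return v
def onz(c,uv,z):
    v=ray(c,uv); return c['o']+v*(z-c['o'][2])/v[2]
def proj(c,p):
    q=c['R'].T@(np.array(p)-c['o']); s=q[:2]/q[2]; s=s*(1+c['k1']*(s@s))
    return np.array([s[0]*c['fx']+c['cx'],s[1]*c['fy']+c['cy']])
def save(c,n): cv2.imwrite('pics/'+n+'.png',c['image'][:,:,::-1])
def local(p):
    "world point -> shift in tool axes, in units of 200mm"
    o=observe(); return R.from_quat(o['tcp_rot']).inv().apply(np.array(p)-o['tool_pos'])/0.2
E
python3 - <<'E'
from h import *
np.set_printoptions(precision=3,suppress=True)
Z={'tester':0,'cradle_seat':.017,'selector_grip':.05,'mat':0,'pack_red_center':.02,'lug_red_center':.026,'pack_yellow_center':.02,'lug_yellow_center':.026,'pack_blue_center':.02,'lug_blue_center':.026,'di_box':0,'cue_light':0,'torch':0,'mug':0,'tape_roll':0,'driver':0,'battery_case':0}
o=observe();print(o['tool_pos'],o['tcp_rot'])
cs=[cam('scene'),cam('side')]
im=np.hstack([c['image'] for c in cs])
for n,c in zip(('scene','side'),cs):
    save(c,n+'0')
    for k in Z:
        r=pinpoint(k,c)
        print(n,k,[(np.round(q['uv']),round(q['conf'],2),onz(c,q['uv'],Z[k])[:2]) for q in r[:4]])
E
```

```text
pics
[0.15  0.502 0.23 ] [ 0.145  0.989 -0.001 -0.   ]
scene tester [(array([295., 252.]), 0.71, array([0.58 , 0.037]))]
scene cradle_seat [(array([296., 248.]), 0.93, array([0.578, 0.041]))]
scene selector_grip [(array([295., 290.]), 0.63, array([0.68 , 0.198]))]
scene mat [(array([403., 308.]), 0.91, array([0.462, 0.355])), (array([296., 290.]), 0.3, array([0.655, 0.158]))]
scene pack_red_center [(array([291., 203.]), 0.97, array([ 0.486, -0.133])), (array([306., 178.]), 0.65, array([ 0.376, -0.217])), (array([296., 290.]), 0.26, array([0.665, 0.177]))]
scene lug_red_center [(array([328., 173.]), 0.94, array([ 0.307, -0.194])), (array([312., 196.]), 0.83, array([ 0.418, -0.124])), (array([292., 255.]), 0.58, array([0.609, 0.067]))]
scene pack_yellow_center []
scene lug_yellow_center [(array([403., 309.]), 0.6, array([0.482, 0.374]))]
scene pack_blue_center [(array([256., 188.]), 0.55, array([ 0.539, -0.255]))]
scene lug_blue_center [(array([277., 182.]), 0.57, array([ 0.47 , -0.241]))]
scene di_box [(array([211., 239.]), 0.85, array([ 0.755, -0.135])), (array([260., 189.]), 0.38, a
[... 1733 characters left out ...]
.34, array([ 0.437, -0.082]))]
side cue_light [(array([298., 170.]), 0.73, array([0.759, 0.096])), (array([259., 201.]), 0.24, array([0.584, 0.028]))]
side torch [(array([316., 396.]), 0.58, array([ 0.425, -0.566]))]
side mug [(array([356., 284.]), 0.72, array([ 0.672, -0.36 ])), (array([293., 273.]), 0.25, array([ 0.544, -0.25 ]))]
side tape_roll [(array([239., 129.]), 0.89, array([0.683, 0.375])), (array([354., 284.]), 0.41, array([ 0.668, -0.357])), (array([256., 201.]), 0.32, array([0.577, 0.034]))]
side driver [(array([188., 222.]), 0.81, array([0.365, 0.05 ]))]
side battery_case [(array([305., 256.]), 0.73, array([ 0.602, -0.217])), (array([289., 273.]), 0.43, array([ 0.535, -0.245]))]
```

```bash
python3 - <<'E'
import cv2
a=cv2.imread('pics/scene0.png')[120:390,180:460]; b=cv2.imread('pics/scene0.png')[150:230,225:365]
cv2.imwrite('pics/a.png',cv2.resize(a,None,fx=2.2,fy=2.2,interpolation=3)[:600])
cv2.imwrite('pics/b.png',cv2.resize(b,None,fx=5.5,fy=5.5,interpolation=2))
E
```

```text
(no output)
```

View pics/a.png

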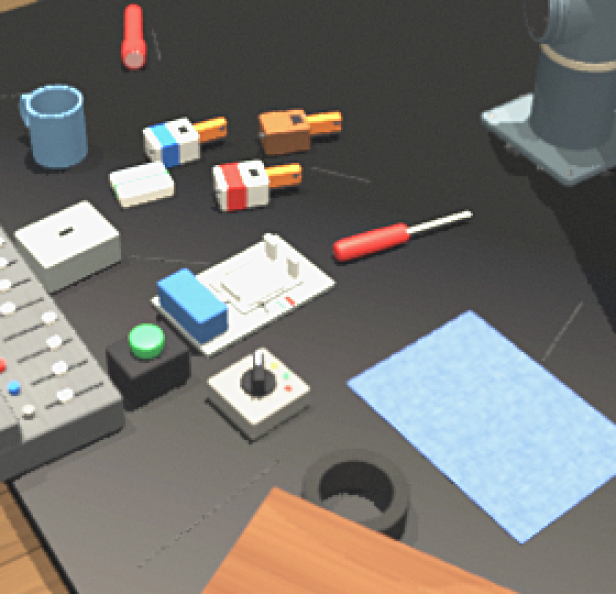

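View pics/b.png

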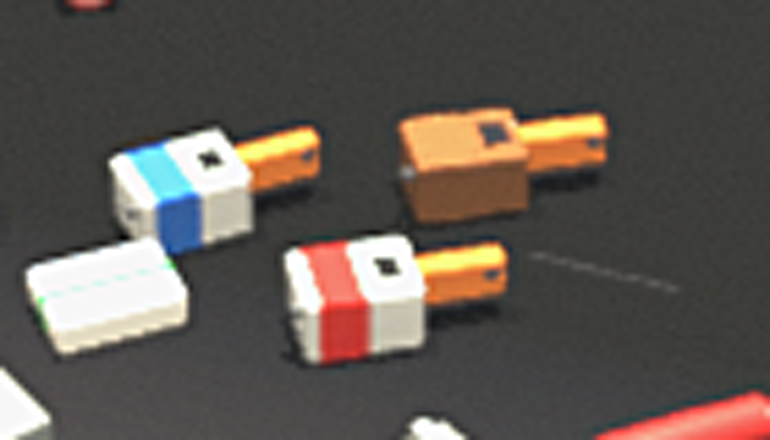

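Candidates of the red pack's class: the white pack with a red band at scene (291,203), and the brown one at (306,178). The white one with the red band fits the description, and the brown is the look-alike to leave alone. The blue pack is at (256,188). There is no yellow one. I start with the selector.

```bash
cat >> h.py <<'E'
def plan(pos,yaw,start=None):
    "calls to bring TCP to pos, tool down, tool x axis at world angle yaw (rad). prints per call shift,turn"
    o=observe(); p=np.array(o['tool_pos']);q=R.from_quat(o['tcp_rot'])
    if start: p,q=np.array(start[0]),start[1]
    c,s=np.cos(yaw),np.sin(yaw)
    qt=R.from_matrix(np.array([[c,s,0],[s,-c,0],[0,0,-1]]))
    for i in range(6):
        d=q.inv().apply(np.array(pos)-p)/.2; a=(q.inv()*qt).as_rotvec()/.5
        m=max(1,np.abs(d).max()); n=max(1,np.abs(a).max()); m=n=max(m,n)
        print('call',[[round(float(x),4)+0. for x in d/m],[round(float(x),4)+0. for x in a/n]],'rows>=',int(np.ceil(max(np.linalg.norm(d/m)*4,np.linalg.norm(a/n)*.5/.15))))
        if m==1: return [pos,qt]
        p=p+q.apply(d/m*.2); q=q*R.from_rotvec(a/n*.5)
E
python3 - <<'E'
from h import *
np.set_printoptions(precision=3,suppress=True)
c=cam('wrist'); print(np.array(c['T_tool_cam']),c['fx'],c['k1'])
o=observe(); x=R.from_quat(o['tcp_rot']).as_matrix()[:,0]; print(x)
plan([.60,.15,.24],np.pi)
E
```

```text
[[ 0.    -0.948 -0.32   0.081]
 [ 1.    -0.     0.001  0.   ]
 [-0.001 -0.32   0.948 -0.143]
 [ 0.     0.     0.     1.   ]] 365.42307113123053 -0.09423134081330764
[-0.958  0.287  0.   ]
call [[-1.0, -0.3935, -0.0163], [0.0, 0.0, -0.2187]] rows>= 5
call [[-1.0, -0.526, -0.0172], [0.0, 0.0, -0.23]] rows>= 5
call [[-0.5392, -0.3683, -0.0099], [0.0, 0.0, -0.1329]] rows>= 3
```

Request:
{"method": "send_rows", "body": {
  "targets": [
    [[-0.2, -0.08, 0], [0, 0, -0.05]],
    [[-0.4, -0.16, 0], [0, 0, -0.1]],
    [[-0.6, -0.24, 0], [0, 0, -0.13]],
    [[-0.8, -0.32, 0], [0, 0, -0.17]],
    [[-1, -0.4, 0], [0, 0, -0.22]],
    [[-1, -0.4, 0], [0, 0, -0.22]]
  ]
}}

```text
time_s: 2.45
tool_pos: [0.3228, 0.3661, 0.2312]
tcp_rot: [0.094, 0.996, -0.001, 0.001]
contact_force: [-0.7, 0.6, 0.1]
gripper_width: 0.0853
gripper_force: 0.0
```

Request:
{"method": "send_rows", "body": {
  "targets": [
    [[-0.2, -0.1, 0], [0, 0, -0.05]],
    [[-0.4, -0.2, 0], [0, 0, -0.1]],
    [[-0.6, -0.3, 0], [0, 0, -0.13]],
    [[-0.8, -0.42, 0], [0, 0, -0.17]],
    [[-1, -0.53, 0], [0, 0, -0.22]],
    [[-1, -0.53, 0], [0, 0, -0.22]]
  ]
}}

```text
time_s: 3.05
tool_pos: [0.5002, 0.2256, 0.2303]
tcp_rot: [0.038, 0.999, -0.001, 0.0]
contact_force: [-0.2, 0.1, -1.1]
gripper_width: 0.0854
gripper_force: 0.0
```

Request:
{"method": "send_rows", "body": {
  "targets": [
    [[-0.2, -0.12, 0], [0, 0, -0.05]],
    [[-0.4, -0.25, 0], [0, 0, -0.1]],
    [[-0.54, -0.37, 0], [0, 0, -0.14]],
    [[-0.54, -0.37, 0], [0, 0, -0.14]],
    [[-0.54, -0.37, 0], [0, 0, -0.14]]
  ]
}}

```text
time_s: 3.55
tool_pos: [0.599, 0.1478, 0.2308]
tcp_rot: [0.001, 1.0, 0.0, -0.001]
contact_force: [-0.7, -0.6, 0.2]
gripper_width: 0.0852
gripper_force: 0.0
```

```bash
python3 - <<'E'
from h import *
np.set_printoptions(precision=3,suppress=True)
o=observe();print(o['time_s'],o['tool_pos'],R.from_quat(o['tcp_rot']).as_matrix()[:,0])
c=cam('wrist'); save(c,'w1')
for k,z in {'tester':0,'cradle_seat':.017,'selector_grip':.05}.items():
    print(k,[(np.round(q['uv']),round(q['conf'],2),onz(c,q['uv'],z)[:2]) for q in pinpoint(k,c)])
E
```

```text
3.55 [0.599 0.148 0.231] [-1.     0.002  0.002]
tester [(array([177., 148.]), 0.8, array([0.578, 0.039]))]
cradle_seat [(array([169., 155.]), 0.8, array([0.582, 0.036])), (array([ 48., 295.]), 0.22, array([ 0.746, -0.129]))]
selector_grip [(array([331., 256.]), 0.9, array([0.677, 0.196]))]
```

View pics/w1.png

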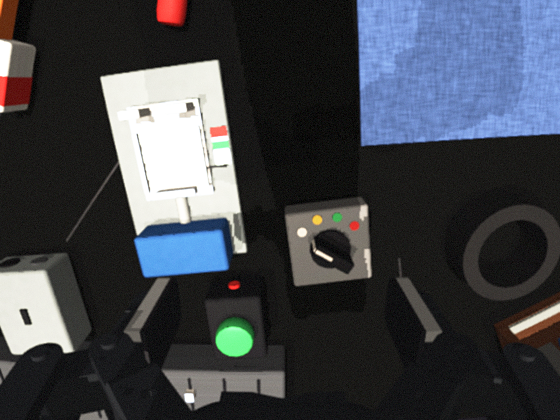

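```bash
python3 - <<'E'
import cv2
a=cv2.imread('pics/w1.png')
b=cv2.resize(a[190:295,275:385],None,fx=5.4,fy=5.4,interpolation=2)
d=cv2.resize(a[55:285,95:255],None,fx=2.46,fy=2.46,interpolation=2)[:567]
d=cv2.copyMakeBorder(d,0,567-d.shape[0],0,0,0)
cv2.imwrite('pics/c.png',cv2.hconcat([b[:567],d])[:,:800] if b.shape[1]+d.shape[1]<=800 else cv2.resize(cv2.hconcat([b[:567],d]),(800,460)))
print(b.shape,d.shape)
E
```

```text
(567, 594, 3) (567, 394, 3)
```

View pics/c.png

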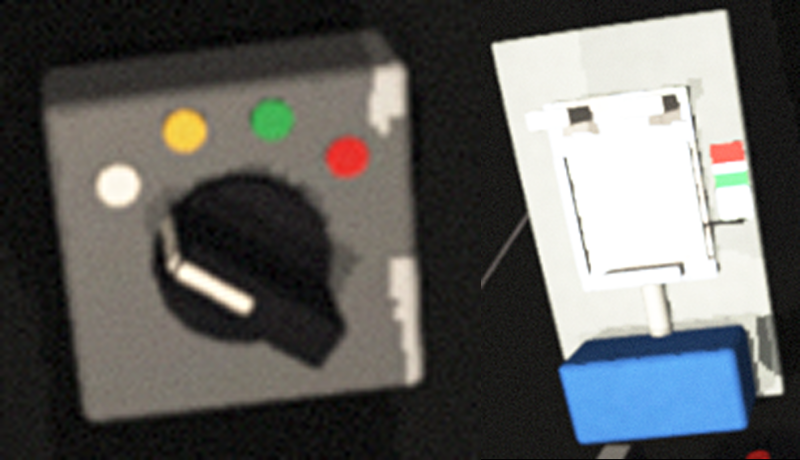

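```bash
python3 - <<'E'
from h import *
from scipy.optimize import least_squares
np.set_printoptions(precision=4,suppress=True)
c=cam('wrist')
f=lambda u,v,z: onz(c,(u/4.372+275,v/4.381+190),z)[:2]
D=np.array([f(118,186,.03),f(185,131,.03),f(272,119,.03),f(347,157,.03)])
a,b=f(180,268,.06),f(250,308,.06); d=a-b; print('line dir',np.arctan2(d[1],d[0]),a,b)
r=least_squares(lambda p:(p[:2]+p[2]*np.c_[np.cos(p[3]-.6*np.arange(4)),np.sin(p[3]-.6*np.arange(4))]-D).ravel(),[.677,.196,.03,3.9])
print(r.x,r.fun*1e3)
# tester corners in w1 from c.png right half: bed corners z=.01
g=lambda u,v,z: onz(c,((u-481)/(2.46*.8097)+95,v/(2.46*.8113)+55),z)[:2]
P1,P2=g(493,44,.01),g(727,11,.01); P3=g(784,393,.01)
print('bed front L,R, rearR',P1,P2,P3, 'yaw long',np.arctan2(*(P3-P2)[::-1]),'short',np.arctan2(*(P2-P1)[::-1])-np.pi/2)
E
```

```text
line dir -2.1233883722682894 [0.6667 0.1812] [0.6764 0.1969]
[0.6774 0.1987 0.0343 4.177 ] [-0.0865  0.0498 -0.0099 -0.1215  0.2014 -0.0222 -0.105   0.0939]
bed front L,R, rearR [ 0.5062 -0.0274] [0.4937 0.0887] [0.6915 0.1104] yaw long 0.1090144437471223 short 0.10682971895793125
```

```bash
python3 - <<'E'
from h import *
s=plan([.6774,.1987,.10],-2.11)
E
```

```text
call [[-0.1913, 0.1211, 0.32], [0.0001, 0.0005, -1.0]] rows>= 4
call [[-0.226, 0.0145, 0.32], [0.0001, 0.0005, -1.0]] rows>= 4
call [[-0.0125, -0.0058, 0.0195], [0.0, 0.0, -0.0609]] rows>= 1
```

Request:
{"method": "send_rows", "body": {
  "targets": [
    [[-0.1, 0.06, 0.1], [0, 0, -0.3]],
    [[-0.15, 0.09, 0.2], [0, 0, -0.6]],
    [[-0.19, 0.12, 0.32], [0, 0, -0.85]],
    [[-0.19, 0.12, 0.32], [0, 0, -1]],
    [[-0.19, 0.12, 0.32], [0, 0, -1]]
  ],
  "hand": 0.5
}}

```text
time_s: 4.3
tool_pos: [0.6362, 0.1722, 0.166]
tcp_rot: [-0.248, 0.969, 0.0, -0.001]
contact_force: [-0.3, 0.4, 0.3]
gripper_width: 0.0428
gripper_force: 0.0
```

Request:
{"method": "send_rows", "body": {
  "targets": [
    [[-0.1, 0.0, 0.1], [0, 0, -0.3]],
    [[-0.18, 0.01, 0.2], [0, 0, -0.6]],
    [[-0.226, 0.015, 0.3], [0, 0, -0.85]],
    [[-0.226, 0.015, 0.3], [0, 0, -1]],
    [[-0.226, 0.015, 0.3], [0, 0, -1]],
    [[-0.226, 0.015, 0.3], [0, 0, -1]]
  ]
}}

```text
time_s: 4.9
tool_pos: [0.676, 0.196, 0.109]
tcp_rot: [-0.478, 0.878, -0.0, 0.001]
contact_force: [0.4, -0.6, -0.0]
gripper_width: 0.0427
gripper_force: 0.0
```

```bash
python3 - <<'E'
from h import *
o=observe();print(o['time_s'],o['tool_pos'],o['joint_positions'],o['gripper_width'])
s=plan([.6774,.1987,.04],-2.11)
c=cam('wrist');print([(np.round(q['uv']),round(q['conf'],2),onz(c,q['uv'],.05)[:2]) for q in pinpoint('selector_grip',c)])
E
```

```text
4.9 [0.67603176 0.19595978 0.10898746] [ 1.86940435e-01  5.28270292e-01  4.40851106e-01  1.48103629e+00
  8.82952524e-06 -8.10096522e-01] 0.04269624389736207
call [[-0.0147, 0.0023, 0.345], [-0.0034, 0.0032, -0.0691]] rows>= 2
[(array([289., 231.]), 0.84, array([0.67425818, 0.19845365]))]
```

Descend, grip, and turn clockwise by 1.2 rad in steps (each call is at most 0.5 rad).

Request:
{"method": "send_rows", "body": {
  "targets": [
    [[-0.01, 0.0, 0.1], [0, 0, -0.07]],
    [[-0.012, 0.0, 0.2], [0, 0, -0.07]],
    [[-0.012, 0, 0.3], [0, 0, -0.07]],
    [[-0.012, 0, 0.345], [0, 0, -0.07]],
    [[-0.012, 0, 0.345], [0, 0, -0.07]]
  ]
}}

```text
time_s: 5.5
tool_pos: [0.6757, 0.1972, 0.0369]
tcp_rot: [-0.494, 0.869, 0.0, -0.001]
contact_force: [0.1, -0.3, -0.2]
gripper_width: 0.0427
gripper_force: 0.0
```

Request:
{"method": "send_rows", "body": {
  "targets": [
    [[0, 0, 0], [0, 0, 0]],
    [[0, 0, 0], [0, 0, 0]],
    [[0, 0, 0], [0, 0, 0]],
    [[0, 0, 0], [0, 0, 0]],
    [[0, 0, 0], [0, 0, 0]]
  ],
  "hand": 0,
  "grip_force": 30
}}

```text
time_s: 6.0
tool_pos: [0.6765, 0.1987, 0.0405]
tcp_rot: [-0.495, 0.869, 0.001, 0.001]
contact_force: [-5.2, 2.2, 4.9]
gripper_width: 0.0127
gripper_force: 32.3
```

```bash
python3 - <<'E'
from h import *
o=observe();print(o['time_s'],o['tool_pos'],o['gripper_width'],o['gripper_force'],o['contact_force'],R.from_quat(o['tcp_rot']).as_matrix()[:,0])
E
```

```text
6.0 [0.67653537 0.19868644 0.04045965] 0.012659624168563274 32.27200895547867 [-5.19376982  2.21840826  4.93244289] [-0.5105937  -0.85982043 -0.00170539]
```

Request:
{"method": "send_rows", "body": {
  "targets": [
    [[0, 0, 0], [0, 0, 0.2]],
    [[0, 0, 0], [0, 0, 0.4]],
    [[0, 0, 0], [0, 0, 0.6]],
    [[0, 0, 0], [0, 0, 0.8]],
    [[0, 0, 0], [0, 0, 1]]
  ]
}}

```text
time_s: 6.5
tool_pos: [0.6775, 0.1977, 0.0405]
tcp_rot: [-0.262, 0.965, -0.0, 0.001]
contact_force: [-3.1, -0.7, 4.7]
gripper_width: 0.0123
gripper_force: 32.1
```

Request:
{"method": "send_rows", "body": {
  "targets": [
    [[0, 0, 0], [0, 0, 0.2]],
    [[0, 0, 0], [0, 0, 0.4]],
    [[0, 0, 0], [0, 0, 0.6]],
    [[0, 0, 0], [0, 0, 0.8]],
    [[0, 0, 0], [0, 0, 1]]
  ]
}}

```text
time_s: 7.0
tool_pos: [0.6779, 0.1963, 0.0405]
tcp_rot: [-0.015, 1.0, -0.001, 0.001]
contact_force: [-2.2, -3.9, 4.4]
gripper_width: 0.0124
gripper_force: 32.1
```

Request:
{"method": "send_rows", "body": {
  "targets": [
    [[0, 0, 0], [0, 0, 0.2]],
    [[0, 0, 0], [0, 0, 0.4]],
    [[0, 0, 0], [0, 0, 0.42]],
    [[0, 0, 0], [0, 0, 0.42]]
  ]
}}

```text
time_s: 7.4
tool_pos: [0.6779, 0.1957, 0.0405]
tcp_rot: [0.088, 0.996, -0.002, 0.001]
contact_force: [-2.2, -3.3, 4.9]
gripper_width: 0.0124
gripper_force: 32.3
```

Request:
{"method": "send_rows", "body": {
  "targets": [
    [[0, 0, 0], [0, 0, 0]],
    [[0, 0, 0], [0, 0, 0]],
    [[0, 0, 0], [0, 0, 0]]
  ],
  "hand": 0.5
}}

```text
time_s: 7.7
tool_pos: [0.6772, 0.1978, 0.038]
tcp_rot: [0.087, 0.996, 0.0, 0.0]
contact_force: [-0.2, 0.1, 0.9]
gripper_width: 0.0427
gripper_force: 0.0
```

Request:
{"method": "send_rows", "body": {
  "targets": [
    [[0, 0, -0.25], [0, 0, 0]],
    [[0, 0, -0.5], [0, 0, 0]],
    [[0, 0, -0.75], [0, 0, 0]],
    [[0, 0, -1], [0, 0, 0]],
    [[0, 0, -1], [0, 0, 0]]
  ],
  "hand": 1
}}

```text
time_s: 8.2
tool_pos: [0.6806, 0.1986, 0.2498]
tcp_rot: [0.087, 0.996, 0.003, 0.009]
contact_force: [0.4, 0.4, 1.8]
gripper_width: 0.0856
gripper_force: 0.0
```

```bash
python3 - <<'E'
from h import *
o=observe();print(o['time_s'],o['tool_pos'],o['joint_positions'])
c=cam('wrist');r=pinpoint('selector_grip',c)[0]['uv'];print(r);u,v=map(int,r)
a=c['image'][max(0,v-70):v+70,max(0,u-70):u+70,::-1]; cv2.imwrite('pics/sel.png',cv2.resize(a,None,fx=4,fy=4,interpolation=2))
# view pose over red pack
s=plan([.47,-.12,.24],-3.14)
E
```

```text
8.2 [0.6805956  0.19857821 0.24982256] [1.89271175e-01 5.70923636e-01 7.82530652e-01 1.76366904e+00
 2.61770373e-04 3.64316508e-01]
[278.5, 168.1]
call [[0.4286, -1.0, -0.0012], [0.0022, 0.007, -0.2022]] rows>= 5
call [[0.3945, -0.7118, 0.0011], [0.0016, 0.0052, -0.1513]] rows>= 4
```

View pics/sel.png

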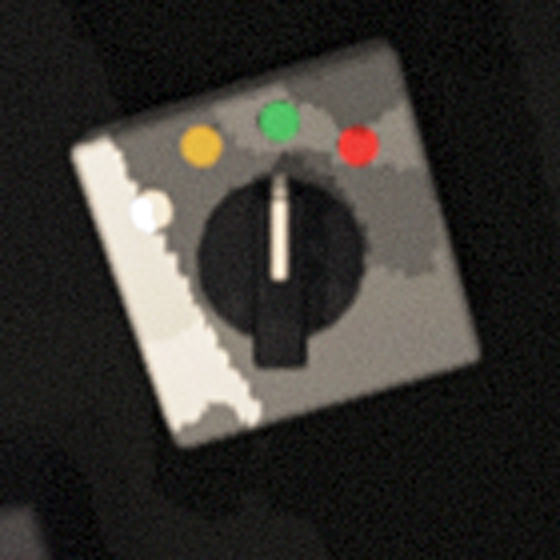

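Request:
{"method": "send_rows", "body": {
  "targets": [
    [[0.1, -0.2, 0], [0, 0, -0.05]],
    [[0.18, -0.4, 0], [0, 0, -0.1]],
    [[0.26, -0.6, 0], [0, 0, -0.13]],
    [[0.35, -0.8, 0], [0, 0, -0.17]],
    [[0.43, -1, 0], [0, 0, -0.2]],
    [[0.43, -1, 0], [0, 0, -0.2]]
  ]
}}

```text
time_s: 8.9
tool_pos: [0.5533, 0.0122, 0.2352]
tcp_rot: [0.04, 0.999, -0.001, -0.004]
contact_force: [0.6, 0.1, -0.1]
gripper_width: 0.0851
gripper_force: 0.0
```

Request:
{"method": "send_rows", "body": {
  "targets": [
    [[0.1, -0.2, 0], [0, 0, -0.05]],
    [[0.2, -0.4, 0], [0, 0, -0.1]],
    [[0.3, -0.6, 0], [0, 0, -0.13]],
    [[0.39, -0.71, 0], [0, 0, -0.15]],
    [[0.39, -0.71, 0], [0, 0, -0.15]],
    [[0.39, -0.71, 0], [0, 0, -0.15]]
  ]
}}

```text
time_s: 9.5
tool_pos: [0.4684, -0.1196, 0.2366]
tcp_rot: [0.001, 1.0, 0.001, -0.001]
contact_force: [0.2, 0.5, -0.7]
gripper_width: 0.0851
gripper_force: 0.0
```

```bash
cat >> h.py <<'E'
def look(col,base=0,c=None):
    c=c or cam('wrist'); out=[]
    P=[onz(c,q['uv'],base+.02)[:2] for q in pinpoint(f'pack_{col}_center',c)]
    L=[onz(c,q['uv'],base+.026)[:2] for q in pinpoint(f'lug_{col}_center',c)]
    for p in P:
        for l in L:
            if .055<np.linalg.norm(p-l)<.08: out.append((p.round(4),l.round(4),round(float(np.arctan2(*(l-p)[::-1])),3)))
    return c,P,L,out
E
python3 - <<'E'
from h import *
np.set_printoptions(precision=4,suppress=True)
o=observe();print(o['time_s'],o['tool_pos'])
c,P,L,out=look('red'); print(P,L,out); save(c,'w2')
E
```

```text
9.5 [ 0.4684 -0.1196  0.2366]
[array([ 0.4934, -0.1298]), array([ 0.3761, -0.2012])] [array([ 0.3127, -0.1809]), array([ 0.4347, -0.1079])] [(array([ 0.4934, -0.1298]), array([ 0.4347, -0.1079]), 2.784), (array([ 0.3761, -0.2012]), array([ 0.3127, -0.1809]), 2.832)]
```

View pics/w2.png

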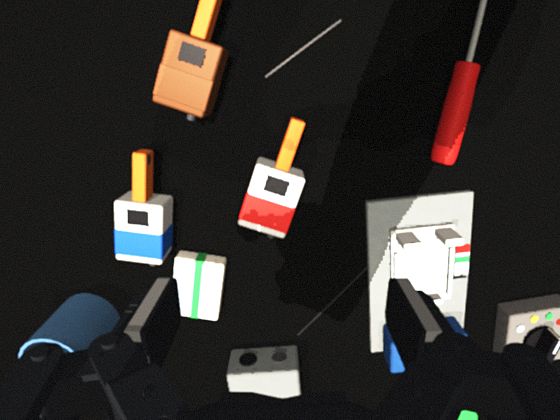

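```bash
python3 - <<'E'
from h import *
np.set_printoptions(precision=4,suppress=True)
c=cam('wrist')
# sharp outline of red pack: threshold bright pixels in neighbourhood
im=cv2.imread('pics/w2.png')[110:245,225:315]
cv2.imwrite('pics/d.png',cv2.resize(im,None,fx=4.4,fy=4.4,interpolation=2))
E
```

```text
(no output)
```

View pics/d.png

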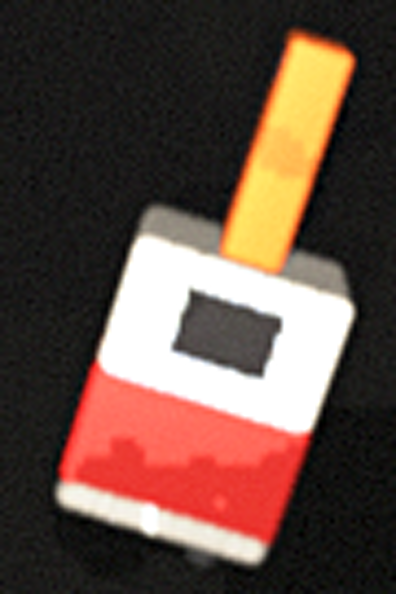

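```bash
cat >> h.py <<'E'
def rect(c,pts,z,L=.066,W=.05):
    "top-face corners FL,FR,RR,RL in pixels -> centre, angle of front direction"
    P=np.array([onz(c,p,z)[:2] for p in pts]); m=P.mean(0); q=P-m
    w=(q[0]+q[1]-q[2]-q[3])/4; e=(q[1]+q[2]-q[0]-q[3])/4
    a1=np.arctan2(w[1],w[0]); a2=np.arctan2(e[1],e[0])+np.pi/2
    return m,a1,a2%(2*np.pi),2*np.linalg.norm(w),2*np.linalg.norm(e)
E
python3 - <<'E'
from h import *
np.set_printoptions(precision=4,suppress=True)
c=cam('wrist'); f=lambda x,y:(x/4.4+225,y/4.4+110)
print(rect(c,[f(143,237),f(354,307),f(266,562),f(58,490)],.04))
t=onz(c,f(323,48),.038)[:2]; print('tip',t)
m,a,*_=rect(c,[f(143,237),f(354,307),f(266,562),f(58,490)],.04); print(np.arctan2(*(t-m)[::-1]),np.linalg.norm(t-m))
E
```

```text
(array([ 0.4961, -0.1292]), np.float64(2.8204506125357054), np.float64(2.799238079362973), np.float64(0.06243276589328232), np.float64(0.0493095136197266))
tip [ 0.4189 -0.104 ]
2.8254110400687824 0.08124592446276672
```

```bash
python3 - <<'E'
from h import *
s=plan([.497,-.129,.10],2.82);plan([.497,-.129,.01],2.82,s)
E
```

```text
call [[-0.139, -0.0503, 0.6889], [0.0009, -0.0014, 0.6453]] rows>= 3
call [[0.0, 0.0, 0.45], [0.0, 0.0, 0.0]] rows>= 2
```

Request:
{"method": "send_rows", "body": {
  "targets": [
    [[-0.05, -0.02, 0.2], [0, 0, 0.25]],
    [[-0.1, -0.04, 0.4], [0, 0, 0.45]],
    [[-0.139, -0.05, 0.58], [0, 0, 0.645]],
    [[-0.139, -0.05, 0.689], [0, 0, 0.645]],
    [[-0.139, -0.05, 0.689], [0, 0, 0.645]],
    [[-0.139, -0.05, 0.689], [0, 0, 0.645]]
  ]
}}

```text
time_s: 10.35
tool_pos: [0.4966, -0.1295, 0.1006]
tcp_rot: [0.16, 0.987, 0.0, -0.0]
contact_force: [0.4, -1.3, 0.6]
gripper_width: 0.0851
gripper_force: 0.0
```

Request:
{"method": "send_rows", "body": {
  "targets": [
    [[0, 0, 0.15], [0, 0, 0]],
    [[0, 0, 0.3], [0, 0, 0]],
    [[0, 0, 0.45], [0, 0, 0]],
    [[0, 0, 0.45], [0, 0, 0]]
  ]
}}

```text
time_s: 10.75
tool_pos: [0.4945, -0.129, 0.0085]
tcp_rot: [0.161, 0.987, 0.001, -0.002]
contact_force: [-0.5, -0.4, 0.4]
gripper_width: 0.0852
gripper_force: 0.0
```

Request:
{"method": "send_rows", "body": {
  "targets": [
    [[0, 0, 0], [0, 0, 0]],
    [[0, 0, 0], [0, 0, 0]],
    [[0, 0, 0], [0, 0, 0]],
    [[0, 0, 0], [0, 0, 0]],
    [[0, 0, 0], [0, 0, 0]]
  ],
  "hand": 0,
  "grip_force": 40
}}

```text
time_s: 11.25
tool_pos: [0.4992, -0.1312, 0.0138]
tcp_rot: [0.161, 0.987, -0.001, 0.003]
contact_force: [0.3, -0.9, 6.5]
gripper_width: 0.0489
gripper_force: 44.2
```

Request:
{"method": "send_rows", "body": {
  "targets": [
    [[0, 0, -0.15], [0, 0, 0]],
    [[0, 0, -0.3], [0, 0, 0]],
    [[0, 0, -0.45], [0, 0, 0]],
    [[0, 0, -0.6], [0, 0, 0]],
    [[0, 0, -0.6], [0, 0, 0]],
    [[0, 0, -0.6], [0, 0, 0]]
  ]
}}

```text
time_s: 11.85
tool_pos: [0.4972, -0.1303, 0.1313]
tcp_rot: [0.161, 0.987, -0.0, 0.001]
contact_force: [-0.8, 0.4, -3.1]
gripper_width: 0.0494
gripper_force: 43.4
```

```bash
python3 - <<'E'
from h import *
np.set_printoptions(precision=4,suppress=True)
o=observe();Rm=R.from_quat(o['tcp_rot']).as_matrix();print(o['tool_pos'],np.arctan2(Rm[1,0],Rm[0,0]),o['gripper_width'])
c=cam('wrist')
base=o['tool_pos'][2]-.01
c,P,L,out=look('red',base,c); print(P,L,out)
for k,z in {'tester':0,'cradle_seat':.017}.items():
    print(k,[(np.round(q['uv']),round(q['conf'],2),onz(c,q['uv'],z)[:2]) for q in pinpoint(k,c)])
save(c,'w3')
E
```

```text
[ 0.4972 -0.1303  0.1313] 2.818271682379943 0.04939568840389444
[array([ 0.4907, -0.1276]), array([ 0.3958, -0.1551])] [array([ 0.4301, -0.108 ])] [(array([ 0.4907, -0.1276]), array([ 0.4301, -0.108 ]), 2.829), (array([ 0.3958, -0.1551]), array([ 0.4301, -0.108 ]), 0.941)]
tester [(array([509., 224.]), 0.73, array([0.582 , 0.0421]))]
cradle_seat [(array([517., 230.]), 0.76, array([0.5795, 0.0391]))]
```

View pics/w3.png

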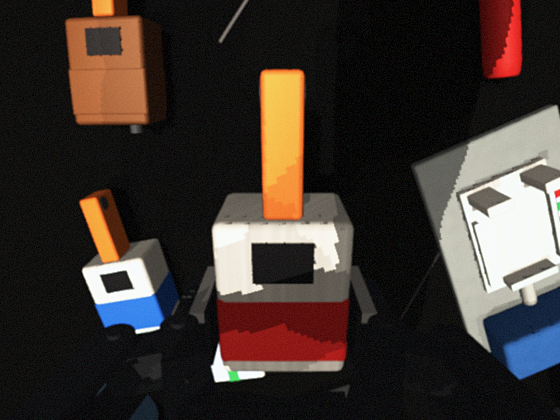

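```bash
python3 - <<'E'
from h import *
np.set_printoptions(precision=4,suppress=True)
o=observe();q=R.from_quat(o['tcp_rot']);c=cam('wrist')
for dz in (.03,.033,.036,.04):
    z=o['tool_pos'][2]+dz-.0
    m,a1,a2,l,w=rect(c,[(213,222),(353,222),(348,363),(219,363)],z)
    t=onz(c,(282.5,70),z-.002)
    print(dz,m,a1,a2,l,w,'tool offs',q.inv().apply(np.r_[m,z]-o['tool_pos']),np.linalg.norm(t[:2]-m),np.arctan2(*(t[:2]-m)[::-1]))
E
```

```text
0.03 [ 0.4871 -0.126 ] 2.8222563286239755 2.8175617018129273 0.058748993290989454 0.04835632888668431 tool offs [ 0.009   0.0007 -0.03  ] 0.07705907806421597 2.8220881121452117
0.033 [ 0.4853 -0.1254] 2.8222563286239755 2.8175617018129273 0.05719151800747751 0.047074370118993604 tool offs [ 0.0109  0.0007 -0.033 ] 0.07501852601056327 2.8220872776830372
0.036 [ 0.4835 -0.1248] 2.8222563286239755 2.817561701812927 0.05563404272396561 0.045792411351302936 tool offs [ 0.0128  0.0007 -0.036 ] 0.0729779739569658 2.8220863965557275
0.04 [ 0.4811 -0.124 ] 2.822256328623975 2.817561701812927 0.053557409012616256 0.044083132994382 tool offs [ 0.0154  0.0007 -0.0399] 0.07025723788559644 2.8220851421014013
```

```bash
python3 - <<'E'
from h import *
s=plan([.5835,.0399,.13],.108+np.pi);plan([.5835,.0399,.085],.108+np.pi,s)
E
```

```text
call [[-0.1479, 0.9436, -0.0067], [0.0018, -0.0063, -0.8627]] rows>= 4
call [[0.0, 0.0, 0.225], [0.0, 0.0, 0.0]] rows>= 1
```

Request:
{"method": "send_rows", "body": {
  "targets": [
    [[-0.03, 0.15, 0], [0, 0, -0.15]],
    [[-0.06, 0.35, 0], [0, 0, -0.35]],
    [[-0.1, 0.55, 0], [0, 0, -0.55]],
    [[-0.13, 0.75, 0], [0, 0, -0.72]],
    [[-0.145, 0.88, 0], [0, 0, -0.863]],
    [[-0.148, 0.944, 0], [0, 0, -0.863]],
    [[-0.148, 0.944, 0], [0, 0, -0.863]],
    [[-0.148, 0.944, 0], [0, 0, -0.863]]
  ]
}}

```text
time_s: 12.95
tool_pos: [0.5839, 0.0387, 0.13]
tcp_rot: [-0.053, 0.999, -0.0, -0.001]
contact_force: [-0.0, 0.1, -2.4]
gripper_width: 0.0489
gripper_force: 43.2
```

Request:
{"method": "send_rows", "body": {
  "targets": [
    [[0, 0, 0.12], [0, 0, 0]],
    [[0, 0, 0.22], [0, 0, 0]],
    [[0, 0, 0.22], [0, 0, 0]],
    [[0, 0, 0.22], [0, 0, 0]]
  ]
}}

```text
time_s: 13.35
tool_pos: [0.5837, 0.0383, 0.0863]
tcp_rot: [-0.053, 0.999, -0.0, -0.001]
contact_force: [-0.2, 0.6, -1.6]
gripper_width: 0.0494
gripper_force: 43.1
```

```bash
python3 - <<'E'
from h import *
np.set_printoptions(precision=4,suppress=True)
o=observe();Rm=R.from_quat(o['tcp_rot']).as_matrix();print(o['tool_pos'],np.arctan2(Rm[1,0],Rm[0,0]))
c=cam('wrist'); save(c,'w4')
for k,z in {'tester':0,'cradle_seat':.017}.items():
    print(k,[(np.round(q['uv']),round(q['conf'],2),onz(c,q['uv'],z)[:2]) for q in pinpoint(k,c)])
im=cv2.resize(c['image'][40:390,150:430,::-1],None,fx=1.7,fy=1.7,interpolation=2); cv2.imwrite('pics/w4c.png',im)
E
```

```text
[0.5837 0.0383 0.0863] -3.0356085155894528
tester []
cradle_seat []
```

View pics/w4c.png

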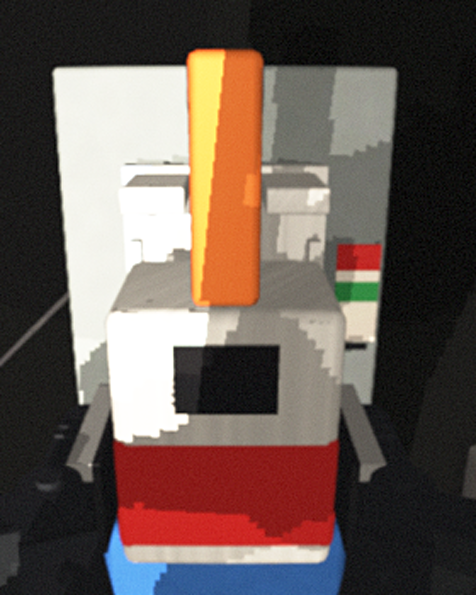

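```bash
python3 - <<'E'
from h import *
np.set_printoptions(precision=4,suppress=True)
c=cam('wrist'); f=lambda x,y:(x/1.7+150,y/1.7+40)
d=np.array([np.cos(.108),np.sin(.108)]);n=np.array([-d[1],d[0]]);O=np.array([.5795,.0393])
def T(u,v,z): p=onz(c,f(u,v),z)[:2]-O; return np.array([p@d,p@n])
for nm,u,v,z in [('postL front',154,188,.049),('postL rear',154,213,.049),('postR rear',298,213,.049),('Louter',120,200,.049),('Linner',188,200,.049),('Rinner',267,200,.049),('Router',329,200,.049),('bedfrontL',55,68,.01),('bedfrontR',396,68,.01),('lugtip L',188,55,.1105),('lugtip R',262,55,.1105),('lugtip',225,50,.1105),('FL',109,312,.1125),('FR',344,312,.1125),('RL',124,560,.1125),('RR',330,560,.1125)]: print(nm,T(u,v,z)*1e3)
o=observe();p=np.array(o['tool_pos'][:2])-O;print(p@d,p@n)
E
```

```text
postL front [-43.987  -21.9165]
postL rear [-36.4783 -22.1779]
postR rear [-36.4546  20.7818]
Louter [-40.4487 -32.1644]
Linner [-40.3753 -11.9516]
Rinner [-40.3639  11.4469]
Router [-40.4105  29.8757]
bedfrontL [-78.8575 -59.0713]
bedfrontR [-78.7858  57.4196]
lugtip L [-79.4097  -7.7275]
lugtip R [-79.4005   5.8943]
lugtip [-80.275   -0.9158]
FL [-29.5286 -24.7521]
FR [-29.5023  23.46  ]
RL [ 35.3269 -25.5951]
RR [35.3622 24.5568]
0.006120000659435789 -0.0008679736660301428
```

Request:
{"method": "send_rows", "body": {
  "targets": [
    [[0.009, 0, 0.06], [0, 0, 0]],
    [[0.009, 0, 0.12], [0, 0, 0]],
    [[0.009, 0, 0.16], [0, 0, 0]],
    [[0.009, 0, 0.2], [0, 0, 0]],
    [[0.009, 0, 0.23], [0, 0, 0]],
    [[0.009, 0, 0.25], [0, 0, 0]],
    [[0.009, 0, 0.262], [0, 0, 0]],
    [[0.009, 0, 0.27], [0, 0, 0]],
    [[0.009, 0, 0.27], [0, 0, 0]]
  ]
}}

```text
time_s: 14.45
tool_pos: [0.5829, 0.0393, 0.0326]
tcp_rot: [-0.054, 0.999, -0.0, 0.0]
contact_force: [-0.5, 0.2, -1.2]
gripper_width: 0.0492
gripper_force: 43.2
```

```bash
python3 - <<'E'
from h import *
np.set_printoptions(precision=4,suppress=True)
o=observe();print(o['tool_pos'],o['contact_force'])
E
```

```text
[0.5829 0.0393 0.0326] [-0.4607  0.1804 -1.2184]
```

Request:
{"method": "send_rows", "body": {
  "targets": [
    [[0, 0, 0.005], [0, 0, 0]],
    [[0, 0, 0.01], [0, 0, 0]],
    [[0, 0, 0.01], [0, 0, 0]]
  ]
}}

```text
time_s: 14.75
tool_pos: [0.5832, 0.0394, 0.031]
tcp_rot: [-0.054, 0.999, -0.0, 0.0]
contact_force: [0.5, 0.2, -1.2]
gripper_width: 0.0492
gripper_force: 43.3
```

Request:
{"method": "send_rows", "body": {
  "targets": [
    [[0, 0, 0], [0, 0, 0]],
    [[0, 0, 0], [0, 0, 0]],
    [[0, 0, 0], [0, 0, 0]],
    [[0, 0, 0], [0, 0, 0]]
  ],
  "hand": 1
}}

```text
time_s: 15.15
tool_pos: [0.583, 0.0394, 0.0307]
tcp_rot: [-0.054, 0.999, -0.0, 0.0]
contact_force: [0.7, 0.6, -0.2]
gripper_width: 0.0858
gripper_force: 0.0
```

Request:
{"method": "send_rows", "body": {
  "targets": [
    [[0, 0, -0.1], [0, 0, 0]],
    [[0, 0, -0.25], [0, 0, 0]],
    [[0, 0, -0.4], [0, 0, 0]],
    [[0, 0, -0.4], [0, 0, 0]],
    [[0, 0, -0.4], [0, 0, 0]]
  ]
}}

```text
time_s: 15.65
tool_pos: [0.5838, 0.0393, 0.1119]
tcp_rot: [-0.054, 0.999, -0.0, 0.001]
contact_force: [0.3, -0.4, -0.2]
gripper_width: 0.0856
gripper_force: 0.0
```

```bash
python3 - <<'E'
from h import *
np.set_printoptions(precision=4,suppress=True)
o=observe();print(o['tool_pos'],o['contact_force'])
c,P,L,out=look('red',.017);print(out)
d=np.array([np.cos(.108),np.sin(.108)]);n=np.array([-d[1],d[0]]);O=np.array([.5795,.0393])
for p,l,a in out: print((p-O)@d,(p-O)@n,(l-O)@d,(l-O)@n)
im=cv2.resize(c['image'][40:390,150:430,::-1],None,fx=1.7,fy=1.7,interpolation=2); cv2.imwrite('pics/w5c.png',im)
E
```

```text
[0.5838 0.0393 0.1119] [ 0.2709 -0.3667 -0.1775]
[(array([0.5784, 0.0409]), array([0.5147, 0.033 ]), -3.017)]
-0.0009211267604944918 0.0017092470538517515 -0.06510153166281327 0.0007215089436155388
```

View pics/w5c.png

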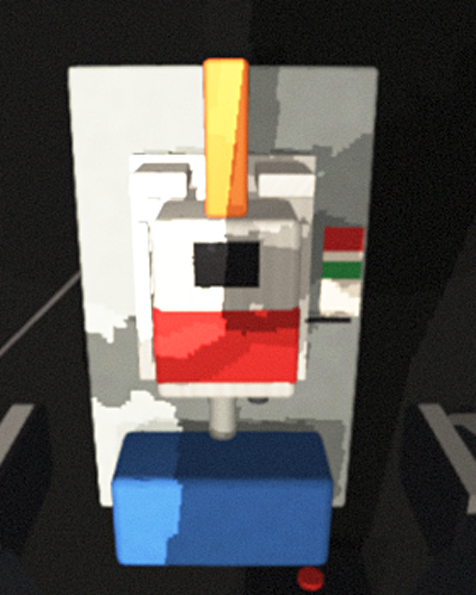

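```bash
python3 - <<'E'
from h import *
s=plan([.5139,.032,.09],.108+np.pi);plan([.5139,.032,.024],.108+np.pi,s)
E
```

```text
call [[0.341, -0.0004, 0.0954], [0.0009, -0.0056, 0.0005]] rows>= 2
call [[0.0, 0.0, 0.33], [0.0, 0.0, 0.0]] rows>= 2
```

Request:
{"method": "send_rows", "body": {
  "targets": [
    [[0.12, 0, 0.0], [0, 0, 0]],
    [[0.25, 0, 0.04], [0, 0, 0]],
    [[0.341, 0, 0.095], [0, 0, 0]],
    [[0.341, 0, 0.095], [0, 0, 0]],
    [[0.341, 0, 0.095], [0, 0, 0]]
  ],
  "hand": 0.5
}}

```text
time_s: 16.3
tool_pos: [0.5144, 0.0321, 0.0904]
tcp_rot: [-0.054, 0.999, 0.0, -0.001]
contact_force: [0.1, -0.1, -0.1]
gripper_width: 0.0428
gripper_force: 0.0
```

Request:
{"method": "send_rows", "body": {
  "targets": [
    [[0, 0, 0.12], [0, 0, 0]],
    [[0, 0, 0.24], [0, 0, 0]],
    [[0, 0, 0.33], [0, 0, 0]],
    [[0, 0, 0.33], [0, 0, 0]],
    [[0, 0, 0.33], [0, 0, 0]]
  ]
}}

```text
time_s: 16.8
tool_pos: [0.516, 0.032, 0.0259]
tcp_rot: [-0.054, 0.999, 0.0, 0.0]
contact_force: [-0.0, 0.1, -0.4]
gripper_width: 0.0428
gripper_force: 0.0
```

Request:
{"method": "send_rows", "body": {
  "targets": [
    [[0, 0, 0], [0, 0, 0]],
    [[0, 0, 0], [0, 0, 0]],
    [[0, 0, 0], [0, 0, 0]],
    [[0, 0, 0], [0, 0, 0]],
    [[0, 0, 0], [0, 0, 0]]
  ],
  "hand": 0,
  "grip_force": 60
}}

```text
time_s: 17.3
tool_pos: [0.5166, 0.032, 0.0273]
tcp_rot: [-0.054, 0.999, -0.0, 0.002]
contact_force: [0.2, 0.5, 5.8]
gripper_width: 0.0128
gripper_force: 61.0
```

```bash
python3 - <<'E'
from h import *
np.set_printoptions(precision=4,suppress=True)
o=observe();print(o['tool_pos'],o['contact_force'],o['gripper_width'])
d=np.array([np.cos(.108),np.sin(.108)]);print((np.array(o['tool_pos'][:2])-[.5795,.0393])@d)
E
```

```text
[0.5166 0.032  0.0273] [0.1758 0.4801 5.7858] 0.012818889586340641
-0.06332188764441757
```

Request:
{"method": "send_rows", "body": {
  "targets": [
    [[0.01, 0, -0.008], [0, 0, 0]],
    [[0.02, 0, -0.01], [0, 0, 0]],
    [[0.03, 0, -0.01], [0, 0, 0]],
    [[0.04, 0, -0.01], [0, 0, 0]],
    [[0.05, 0, -0.01], [0, 0, 0]],
    [[0.06, 0, -0.01], [0, 0, 0]],
    [[0.06, 0, -0.01], [0, 0, 0]],
    [[0.06, 0, -0.01], [0, 0, 0]]
  ]
}}

```text
time_s: 18.1
tool_pos: [0.5034, 0.0308, 0.0275]
tcp_rot: [-0.054, 0.999, 0.0, 0.0]
contact_force: [3.8, 0.5, -1.8]
gripper_width: 0.0128
gripper_force: 60.1
```

```bash
cat >> h.py <<'E'
d=np.array([np.cos(.108),np.sin(.108)]); O=np.array([.5795,.0393])
def st():
    o=observe(); print(np.round(o['tool_pos'],4),np.round(o['contact_force'],2),'along',(np.array(o['tool_pos'][:2])-O)@d,'F',np.array(o['contact_force'][:2])@d,'w',o['gripper_width'],'t',o['time_s'])
E
python3 - <<'E'
from h import *
st()
c=cam('wrist'); save(c,'p1')
im=c['image'][:,:,::-1]; cv2.imwrite('pics/p1c.png',cv2.resize(im[60:400,150:500],None,fx=1.7,fy=1.7,interpolation=2))
E
```

```text
[0.5034 0.0308 0.0275] [ 3.84  0.52 -1.8 ] along -0.07661564638766852 F 3.874811592155233 w 0.012793125218345124 t 18.1
```

View pics/p1c.png

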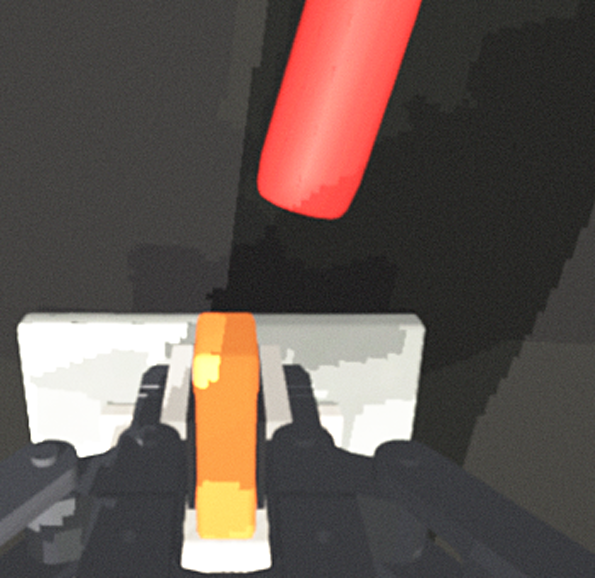

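Request:
{"method": "send_rows", "body": {
  "targets": [
    [[0.01, 0, 0], [0, 0, 0]],
    [[0.02, 0, 0], [0, 0, 0]],
    [[0.03, 0, 0], [0, 0, 0]],
    [[0.04, 0, 0], [0, 0, 0]],
    [[0.05, 0, 0], [0, 0, 0]],
    [[0.06, 0, 0], [0, 0, 0]],
    [[0.06, 0, 0], [0, 0, 0]],
    [[0.06, 0, 0], [0, 0, 0]]
  ]
}}

```text
time_s: 18.95
tool_pos: [0.4929, 0.0297, 0.0275]
tcp_rot: [-0.054, 0.999, 0.0, 0.002]
contact_force: [8.8, 2.4, -6.3]
gripper_width: 0.013
gripper_force: 59.5
```

```bash
python3 - <<'E'
from h import *
for i in range(3): st(); c=cam(['scene','side','scene'][i]); save(c,'pull%d'%i)
# pointer zone crop vs start
for nm,c in (('scene',cam('scene')),('side',cam('side'))):
    n=np.array([-d[1],d[0]])
    for x in (0,-.016,-.02,-.024,-.028): print(nm,x,proj(c,np.r_[O+n*.045+x*d,.012]).round(1))
st()
E
```

```text
[0.4929 0.0297 0.0275] [ 8.8   2.41 -6.29] along -0.08710159390614307 F 9.006202081117477 w 0.012952078342223564 t 18.95
[0.493  0.0297 0.0275] [ 7.75  1.88 -6.67] along -0.08707209815491479 F 7.906923459519356 w 0.013042096019112593 t 19.0
[0.493  0.0297 0.0275] [ 9.26  1.72 -5.88] along -0.08705775821991968 F 9.395653427152714 w 0.012992507023395126 t 19.05
scene 0 [305.9 257.8]
scene -0.016 [310.4 255.2]
scene -0.02 [311.5 254.6]
scene -0.024 [312.7 254. ]
scene -0.028 [313.8 253.3]
side 0 [247.7 187.9]
side -0.016 [243.2 190. ]
side -0.02 [242.1 190.5]
side -0.024 [241. 191.]
side -0.028 [239.8 191.6]
[0.493  0.0297 0.0275] [ 8.3   1.29 -6.51] along -0.08703982088513283 F 8.391890642812127 w 0.013060542649503876 t 19.2
```

Request:
{"method": "send_rows", "body": {
  "targets": [
    [[0.005, 0, 0.004], [0, 0, 0]],
    [[0.011, 0, 0.008], [0, 0, 0]],
    [[0.011, 0, 0.008], [0, 0, 0]],
    [[0.011, 0, 0.008], [0, 0, 0]]
  ]
}}

```text
time_s: 19.6
tool_pos: [0.4923, 0.0296, 0.0274]
tcp_rot: [-0.054, 0.999, 0.0, 0.004]
contact_force: [9.5, 2.2, -2.1]
gripper_width: 0.013
gripper_force: 60.2
```

```bash
python3 - <<'E'
from h import *
for i in range(4): st(); c=cam('scene')
a=cv2.imread('pics/scene0.png'); b=c['image'][:,:,::-1]
k=lambda q:cv2.resize(q[222:282,260:340],None,fx=5,fy=5,interpolation=2)
s=cam('side'); a2=cv2.imread('pics/side0.png')
k2=lambda q:cv2.resize(q[165:225,210:290],None,fx=5,fy=5,interpolation=2)
cv2.imwrite('pics/cmp.png',cv2.vconcat([cv2.hconcat([k(a),k(b)]),cv2.hconcat([k2(a2),k2(s['image'][:,:,::-1])])]))
E
```

```text
[0.4923 0.0296 0.0274] [ 9.54  2.15 -2.05] along -0.08775815287079497 F 9.717927594042344 w 0.013027556724451543 t 19.6
[0.4923 0.0296 0.0274] [ 9.56  1.99 -2.35] along -0.0877619502498977 F 9.714539707975522 w 0.013062789811890326 t 19.65
[0.4923 0.0296 0.0274] [ 9.47  1.96 -2.18] along -0.08773165545100624 F 9.625449471680376 w 0.013050613169307789 t 19.7
[0.4923 0.0296 0.0274] [ 8.53  1.65 -1.9 ] along -0.08774385517772047 F 8.663232468343109 w 0.013015069421418772 t 19.75
```

View pics/cmp.png

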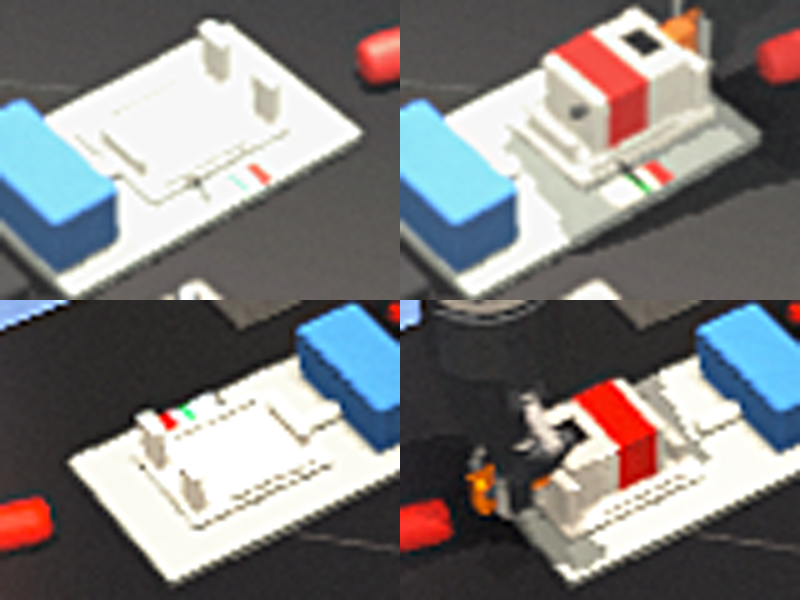

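Request:
{"method": "send_rows", "body": {
  "targets": [
    [[0, 0, 0], [0, 0, 0]],
    [[0, 0, 0], [0, 0, 0]],
    [[0, 0, 0], [0, 0, 0]],
    [[0, 0, 0], [0, 0, 0]],
    [[0, 0, 0], [0, 0, 0]],
    [[0, 0, 0], [0, 0, 0]],
    [[0, 0, 0], [0, 0, 0]],
    [[0, 0, 0], [0, 0, 0]],
    [[0, 0, 0], [0, 0, 0]],
    [[0, 0, 0], [0, 0, 0]],
    [[0, 0, 0], [0, 0, 0]],
    [[0, 0, 0], [0, 0, 0]],
    [[0, 0, 0], [0, 0, 0]],
    [[0, 0, 0], [0, 0, 0]],
    [[0, 0, 0], [0, 0, 0]]
  ]
}}

```text
time_s: 21.35
tool_pos: [0.4923, 0.0296, 0.0274]
tcp_rot: [-0.054, 0.999, 0.0, 0.004]
contact_force: [9.5, 1.9, -2.5]
gripper_width: 0.0131
gripper_force: 60.2
```

Request:
{"method": "send_rows", "body": {
  "targets": [
    [[0, 0, 0], [0, 0, 0]],
    [[0, 0, 0], [0, 0, 0]],
    [[0, 0, 0], [0, 0, 0]],
    [[0, 0, 0], [0, 0, 0]],
    [[0, 0, 0], [0, 0, 0]],
    [[0, 0, 0], [0, 0, 0]],
    [[0, 0, 0], [0, 0, 0]],
    [[0, 0, 0], [0, 0, 0]],
    [[0, 0, 0], [0, 0, 0]],
    [[0, 0, 0], [0, 0, 0]],
    [[0, 0, 0], [0, 0, 0]],
    [[0, 0, 0], [0, 0, 0]],
    [[0, 0, 0], [0, 0, 0]],
    [[0, 0, 0], [0, 0, 0]],
    [[0, 0, 0], [0, 0, 0]]
  ]
}}

```text
time_s: 22.85
tool_pos: [0.4923, 0.0296, 0.0273]
tcp_rot: [-0.054, 0.999, 0.0, 0.004]
contact_force: [9.4, 2.1, -1.8]
gripper_width: 0.0128
gripper_force: 60.2
```

Request:
{"method": "send_rows", "body": {
  "targets": [
    [[-0.01, 0, 0], [0, 0, 0]],
    [[-0.02, 0, 0], [0, 0, 0]],
    [[-0.03, 0, 0], [0, 0, 0]],
    [[-0.045, 0, 0], [0, 0, 0]],
    [[-0.06, 0, 0], [0, 0, 0]],
    [[-0.075, 0, 0], [0, 0, 0]],
    [[-0.09, 0, 0], [0, 0, 0]],
    [[-0.1, 0, 0], [0, 0, 0]],
    [[-0.11, 0, 0], [0, 0, 0]],
    [[-0.12, 0, 0], [0, 0, 0]],
    [[-0.12, 0, 0], [0, 0, 0]],
    [[-0.12, 0, 0], [0, 0, 0]]
  ]
}}

```text
time_s: 24.05
tool_pos: [0.5108, 0.0315, 0.0273]
tcp_rot: [-0.054, 0.999, -0.0, -0.002]
contact_force: [-5.8, -0.4, 10.9]
gripper_width: 0.0132
gripper_force: 62.2
```

```bash
python3 - <<'E'
from h import *
st()
E
```

```text
[0.5108 0.0315 0.0273] [-5.76 -0.35 10.92] along -0.06916036278518935 F -5.761777035711509 w 0.013223777435197948 t 24.05
```

Request:
{"method": "send_rows", "body": {
  "targets": [
    [[0.01, 0, -0.015], [0, 0, 0]],
    [[0.01, 0, -0.015], [0, 0, 0]],
    [[0.01, 0, -0.015], [0, 0, 0]]
  ]
}}

```text
time_s: 24.35
tool_pos: [0.5095, 0.0315, 0.0279]
tcp_rot: [-0.054, 0.999, -0.0, -0.001]
contact_force: [1.0, 0.2, -1.1]
gripper_width: 0.0129
gripper_force: 60.3
```

Request:
{"method": "send_rows", "body": {
  "targets": [
    [[0, 0, 0], [0, 0, 0]],
    [[0, 0, 0], [0, 0, 0]],
    [[0, 0, 0], [0, 0, 0]],
    [[0, 0, 0], [0, 0, 0]]
  ],
  "hand": 0.6
}}

```text
time_s: 24.75
tool_pos: [0.5106, 0.0315, 0.0288]
tcp_rot: [-0.054, 0.999, -0.0, -0.0]
contact_force: [0.3, 0.9, 0.7]
gripper_width: 0.0514
gripper_force: 0.0
```

Request:
{"method": "send_rows", "body": {
  "targets": [
    [[0, 0, -0.15], [0, 0, 0]],
    [[0, 0, -0.3], [0, 0, 0]],
    [[-0.1, 0, -0.45], [0, 0, 0]],
    [[-0.25, 0, -0.5], [0, 0, 0]],
    [[-0.36, 0, -0.5], [0, 0, 0]],
    [[-0.36, 0, -0.5], [0, 0, 0]],
    [[-0.36, 0, -0.5], [0, 0, 0]]
  ],
  "hand": 1
}}

```text
time_s: 25.45
tool_pos: [0.5818, 0.0393, 0.1283]
tcp_rot: [-0.054, 0.999, 0.0, -0.001]
contact_force: [-1.0, -0.3, -0.2]
gripper_width: 0.0852
gripper_force: 0.0
```

```bash
python3 - <<'E'
from h import *
st()
c,P,L,out=look('red',.017);print(P,L)
n=np.array([-d[1],d[0]])
for p in P+L: print((p-O)@d,(p-O)@n)
save(c,'w6')
plan([.5835,.0395,.10],.108+np.pi)
cs=cam('scene'); print('blue',[ (round(q['conf'],2),onz(cs,q['uv'],.02)[:2]) for q in pinpoint('pack_blue_center',cs)])
print('mat',[ (round(q['conf'],2),onz(cs,q['uv'],0)[:2]) for q in pinpoint('mat',cs)])
E
```

```text
[0.5818 0.0393 0.1283] [-0.98 -0.27 -0.2 ] along 0.0023182569227072234 F -1.007317821934412 w 0.08523844926690514 t 25.45
[array([0.57182017, 0.03838597])] [array([0.50767201, 0.03273379])]
-0.0077336050740670435 -8.089237466014768e-05
-0.07211727328893756 0.0012143951507327102
call [[-0.012, -0.0002, 0.1419], [0.0004, -0.0035, 0.0002]] rows>= 1
blue [(0.71, array([ 0.51677435, -0.29024139]))]
mat [(0.97, array([0.46109741, 0.35661568]))]
```

```bash
python3 - <<'E'
from h import *
s=plan([.5795,.0393,.029],.108+np.pi)
s=plan([.5795,.0393,.13],.108+np.pi,s)
s=plan([.49,.29,.13],np.pi+.3,s)
s=plan([.49,.29,.019],np.pi+.3,s)
E
```

```text
call [[0.0103, 0.0012, 0.4991], [0.0001, -0.0012, 0.0002]] rows>= 2
call [[0.0, 0.0, -0.505], [0.0, 0.0, 0.0]] rows>= 3
call [[0.2393, 1.0, 0.0], [0.0, 0.0, -0.2967]] rows>= 5
call [[0.0262, 0.3016, 0.0], [0.0, 0.0, -0.0873]] rows>= 2
call [[0.0, 0.0, 0.555], [0.0, 0.0, 0.0]] rows>= 3
```

Request:
{"method": "send_rows", "body": {
  "targets": [
    [[0.01, 0, 0.15], [0, 0, 0]],
    [[0.01, 0, 0.3], [0, 0, 0]],
    [[0.01, 0, 0.42], [0, 0, 0]],
    [[0.01, 0, 0.499], [0, 0, 0]],
    [[0.01, 0, 0.499], [0, 0, 0]]
  ]
}}

```text
time_s: 26.25
tool_pos: [0.5771, 0.0392, 0.0258]
tcp_rot: [-0.054, 0.999, 0.0, -0.003]
contact_force: [-0.3, 0.1, -0.4]
gripper_width: 0.0855
gripper_force: 0.0
```

Request:
{"method": "send_rows", "body": {
  "targets": [
    [[0, 0, 0], [0, 0, 0]],
    [[0, 0, 0], [0, 0, 0]],
    [[0, 0, 0], [0, 0, 0]],
    [[0, 0, 0], [0, 0, 0]],
    [[0, 0, 0], [0, 0, 0]]
  ],
  "hand": 0,
  "grip_force": 40
}}

```text
time_s: 26.75
tool_pos: [0.582, 0.0391, 0.0312]
tcp_rot: [-0.054, 0.999, -0.0, 0.002]
contact_force: [0.1, 0.5, 5.6]
gripper_width: 0.0494
gripper_force: 43.5
```

Request:
{"method": "send_rows", "body": {
  "targets": [
    [[0, 0, -0.05], [0, 0, 0]],
    [[0, 0, -0.15], [0, 0, 0]],
    [[0, 0, -0.3], [0, 0, 0]],
    [[0, 0, -0.45], [0, 0, 0]],
    [[0, 0, -0.5], [0, 0, 0]],
    [[0, 0, -0.5], [0, 0, 0]]
  ]
}}

```text
time_s: 27.35
tool_pos: [0.5816, 0.039, 0.1309]
tcp_rot: [-0.054, 0.999, -0.0, 0.002]
contact_force: [0.7, -0.0, -1.6]
gripper_width: 0.0491
gripper_force: 42.8
```

```bash
python3 - <<'E'
from h import *
st()
plan([.49,.29,.13],np.pi+.3)
E
```

```text
[0.5816 0.039  0.1309] [ 0.7  -0.05 -1.56] along 0.002093602836253962 F 0.6880804461016872 w 0.04913110403396531 t 27.35
call [[0.2467, 1.0, 0.0021], [-0.0015, 0.0052, -0.2957]] rows>= 5
call [[0.0287, 0.3046, 0.001], [-0.0005, 0.0015, -0.0878]] rows>= 2
```

Request:
{"method": "send_rows", "body": {
  "targets": [
    [[0.05, 0.2, 0], [0, 0, -0.06]],
    [[0.1, 0.4, 0], [0, 0, -0.12]],
    [[0.15, 0.6, 0], [0, 0, -0.18]],
    [[0.2, 0.8, 0], [0, 0, -0.24]],
    [[0.25, 1, 0], [0, 0, -0.3]]
  ]
}}

```text
time_s: 27.85
tool_pos: [0.5068, 0.2333, 0.1261]
tcp_rot: [-0.129, 0.992, -0.0, -0.002]
contact_force: [0.2, 0.3, -1.6]
gripper_width: 0.0491
gripper_force: 42.8
```

Request:
{"method": "send_rows", "body": {
  "targets": [
    [[0.02, 0.15, 0], [0, 0, -0.05]],
    [[0.03, 0.3, 0.0], [0, 0, -0.09]],
    [[0.03, 0.3, 0.15], [0, 0, -0.09]],
    [[0.03, 0.3, 0.3], [0, 0, -0.09]],
    [[0.03, 0.3, 0.45], [0, 0, -0.09]],
    [[0.03, 0.3, 0.52], [0, 0, -0.09]],
    [[0.03, 0.3, 0.55], [0, 0, -0.09]],
    [[0.03, 0.3, 0.562], [0, 0, -0.09]],
    [[0.03, 0.3, 0.562], [0, 0, -0.09]],
    [[0.03, 0.3, 0.562], [0, 0, -0.09]]
  ]
}}

```text
time_s: 28.85
tool_pos: [0.4879, 0.2889, 0.0171]
tcp_rot: [-0.151, 0.989, -0.0, -0.0]
contact_force: [-1.9, -1.6, 0.9]
gripper_width: 0.0495
gripper_force: 43.4
```

```bash
python3 - <<'E'
from h import *
st()
E
```

```text
[0.4879 0.2889 0.0171] [-1.91 -1.64  0.86] along -0.06414567001069663 F -2.0707057408254737 w 0.049464333013617176 t 28.85
```

Touching the mat; release, rise and fly to look at the blue pack.

Request:
{"method": "send_rows", "body": {
  "targets": [
    [[0, 0, 0], [0, 0, 0]],
    [[0, 0, 0], [0, 0, 0]],
    [[0, 0, 0], [0, 0, 0]],
    [[0, 0, 0], [0, 0, 0]]
  ],
  "hand": 1
}}

```text
time_s: 29.25
tool_pos: [0.4883, 0.2891, 0.0168]
tcp_rot: [-0.151, 0.989, 0.0, 0.0]
contact_force: [0.2, 0.4, -0.3]
gripper_width: 0.0853
gripper_force: 0.0
```

Request:
{"method": "send_rows", "body": {
  "targets": [
    [[0, 0, -0.15], [0, 0, 0]],
    [[0, 0, -0.35], [0, 0, 0]],
    [[0, 0, -0.55], [0, 0, 0]],
    [[0, 0, -0.8], [0, 0, 0]],
    [[0, 0, -1], [0, 0, 0]],
    [[0, 0, -1], [0, 0, 0]]
  ]
}}

```text
time_s: 29.85
tool_pos: [0.4915, 0.2906, 0.2251]
tcp_rot: [-0.151, 0.988, 0.002, 0.007]
contact_force: [0.6, 0.7, 0.7]
gripper_width: 0.0854
gripper_force: 0.0
```

```bash
python3 - <<'E'
from h import *
np.set_printoptions(precision=4,suppress=True)
st()
c,P,L,out=look('red',.003);print(out); save(c,'w7')
for s in ('scene','side'):
    cs=cam(s); print('blue',[(round(q['conf'],2),onz(cs,q['uv'],.02)[:2]) for q in pinpoint('pack_blue_center',cs)],[(round(q['conf'],2),onz(cs,q['uv'],.026)[:2]) for q in pinpoint('lug_blue_center',cs)])
plan([.50,-.24,.23],np.pi)
E
```

```text
[0.4915 0.2906 0.2251] [0.61 0.7  0.71] along -0.06041856067250435 F 0.6834323804166399 w 0.08544624032745818 t 29.85
[(array([0.4765, 0.2859]), array([0.4193, 0.2676]), -2.832)]
blue [(0.82, array([ 0.5231, -0.2691])), (0.52, array([0.5702, 0.0359])), (0.39, array([ 0.5252, -0.2333]))] [(0.89, array([ 0.455 , -0.2638]))]
blue [(0.93, array([ 0.5244, -0.2661]))] [(0.71, array([ 0.4646, -0.2646]))]
call [[0.2867, -1.0, -0.0283], [-0.0006, -0.0023, 0.2385]] rows>= 5
call [[0.1613, -1.0, -0.0282], [-0.0006, -0.0023, 0.2323]] rows>= 5
call [[0.0258, -0.5905, -0.0167], [-0.0004, -0.0013, 0.1355]] rows>= 3
```

Request:
{"method": "send_rows", "body": {
  "targets": [
    [[0.06, -0.2, 0], [0, 0, 0.05]],
    [[0.12, -0.4, -0.01], [0, 0, 0.1]],
    [[0.17, -0.6, -0.02], [0, 0, 0.15]],
    [[0.23, -0.8, -0.03], [0, 0, 0.2]],
    [[0.29, -1, -0.03], [0, 0, 0.24]]
  ]
}}

```text
time_s: 30.8
tool_pos: [0.492, 0.0793, 0.2224]
tcp_rot: [-0.091, 0.996, -0.0, -0.0]
contact_force: [-0.2, -0.8, 0.1]
gripper_width: 0.0857
gripper_force: 0.0
```

Request:
{"method": "send_rows", "body": {
  "targets": [
    [[0.03, -0.2, 0], [0, 0, 0.05]],
    [[0.06, -0.4, -0.01], [0, 0, 0.1]],
    [[0.1, -0.6, -0.02], [0, 0, 0.15]],
    [[0.13, -0.8, -0.03], [0, 0, 0.2]],
    [[0.16, -1, -0.03], [0, 0, 0.23]]
  ]
}}

```text
time_s: 31.3
tool_pos: [0.497, -0.1233, 0.2285]
tcp_rot: [-0.034, 0.999, 0.0, 0.0]
contact_force: [0.6, 0.1, -0.1]
gripper_width: 0.0854
gripper_force: 0.0
```

Request:
{"method": "send_rows", "body": {
  "targets": [
    [[0.01, -0.2, 0], [0, 0, 0.05]],
    [[0.02, -0.4, -0.01], [0, 0, 0.1]],
    [[0.03, -0.59, -0.02], [0, 0, 0.14]],
    [[0.03, -0.59, -0.02], [0, 0, 0.14]],
    [[0.03, -0.59, -0.02], [0, 0, 0.14]],
    [[0.03, -0.59, -0.02], [0, 0, 0.14]]
  ]
}}

```text
time_s: 31.9
tool_pos: [0.4992, -0.2389, 0.2323]
tcp_rot: [0.001, 1.0, 0.001, -0.0]
contact_force: [-1.2, 0.9, 0.1]
gripper_width: 0.0856
gripper_force: 0.0
```

```bash
python3 - <<'E'
from h import *
np.set_printoptions(precision=4,suppress=True)
st()
c,P,L,out=look('blue',0);print(out); save(c,'w8')
u,v=proj(c,np.r_[out[0][0],.03]).astype(int); print(u,v)
cv2.imwrite('pics/w8c.png',cv2.resize(c['image'][max(0,v-80):v+70,max(0,u-75):u+75,::-1],None,fx=4,fy=4,interpolation=2))
print(max(0,u-75),max(0,v-80))
E
```

```text
[ 0.4992 -0.2389  0.2323] [-1.17  0.87  0.12] along -0.1098510926195736 F -1.0721240652790969 w 0.08558141569219889 t 31.9
[(array([ 0.5283, -0.2707]), array([ 0.4598, -0.2589]), 2.971)]
249 202
174 122
```

View pics/w8c.png

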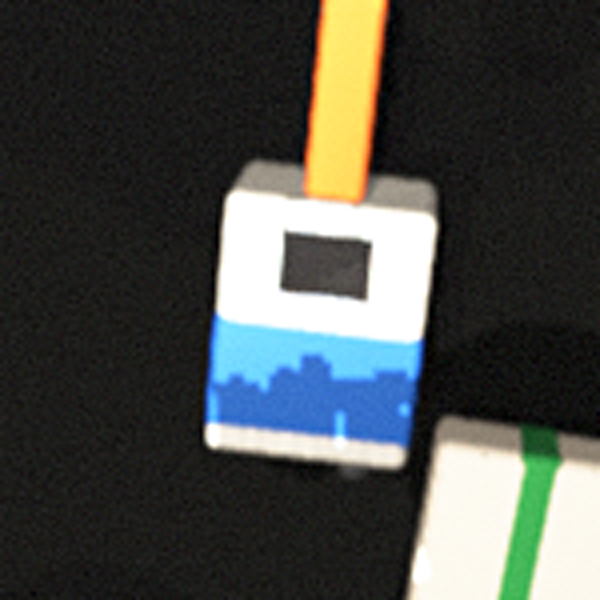

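```bash
python3 - <<'E'
from h import *
np.set_printoptions(precision=4,suppress=True)
c=cam('wrist'); f=lambda x,y:(x/4+174,y/4+122)
r=rect(c,[f(222,192),f(437,211),f(405,469),f(206,448)],.04);print(r)
a=(r[1]%(2*np.pi)+r[2])/2; print(a)
t=r[0]+.003*np.array([np.cos(a),np.sin(a)]); print(t)
s=plan([*t,.10],a);plan([*t,.011],a,s)
E
```

```text
(array([ 0.5289, -0.2665]), np.float64(3.028170135835663), np.float64(3.0394070198530034), np.float64(0.06591391088394057), np.float64(0.050268104981462794))
3.033788577844333
[ 0.526  -0.2662]
call [[-0.1321, -0.1375, 0.6642], [0.0001, 0.0002, 0.2154]] rows>= 3
call [[0.0, 0.0, 0.445], [0.0, 0.0, 0.0]] rows>= 2
```

Request:
{"method": "send_rows", "body": {
  "targets": [
    [[-0.05, -0.05, 0.2], [0, 0, 0.1]],
    [[-0.1, -0.1, 0.4], [0, 0, 0.215]],
    [[-0.132, -0.1375, 0.6], [0, 0, 0.215]],
    [[-0.132, -0.1375, 0.664], [0, 0, 0.215]],
    [[-0.132, -0.1375, 0.664], [0, 0, 0.215]],
    [[-0.132, -0.1375, 0.664], [0, 0, 0.215]]
  ],
  "hand": 0.82
}}

```text
time_s: 32.7
tool_pos: [0.5263, -0.2671, 0.1017]
tcp_rot: [0.054, 0.999, -0.0, 0.001]
contact_force: [-0.3, -0.4, 1.1]
gripper_width: 0.0702
gripper_force: 0.0
```

Request:
{"method": "send_rows", "body": {
  "targets": [
    [[0, 0, 0.15], [0, 0, 0]],
    [[0, 0, 0.3], [0, 0, 0]],
    [[0, 0, 0.4], [0, 0, 0]],
    [[0, 0, 0.445], [0, 0, 0]],
    [[0, 0, 0.445], [0, 0, 0]]
  ]
}}

```text
time_s: 33.2
tool_pos: [0.5261, -0.2673, 0.0119]
tcp_rot: [0.054, 0.999, -0.0, 0.0]
contact_force: [-0.5, 0.4, -0.2]
gripper_width: 0.0704
gripper_force: 0.0
```

Request:
{"method": "send_rows", "body": {
  "targets": [
    [[0, 0, 0], [0, 0, 0]],
    [[0, 0, 0], [0, 0, 0]],
    [[0, 0, 0], [0, 0, 0]],
    [[0, 0, 0], [0, 0, 0]],
    [[0, 0, 0], [0, 0, 0]]
  ],
  "hand": 0,
  "grip_force": 40
}}

```text
time_s: 33.7
tool_pos: [0.5277, -0.2685, 0.0139]
tcp_rot: [0.055, 0.999, -0.001, 0.002]
contact_force: [-0.3, 1.0, 6.1]
gripper_width: 0.0493
gripper_force: 44.9
```

Request:
{"method": "send_rows", "body": {
  "targets": [
    [[0, 0, -0.1], [0, 0, 0]],
    [[0, 0, -0.25], [0, 0, 0]],
    [[0, 0, -0.4], [0, 0, 0]],
    [[0, 0, -0.55], [0, 0, 0]],
    [[0, 0, -0.6], [0, 0, 0]],
    [[0, 0, -0.6], [0, 0, 0]]
  ]
}}

```text
time_s: 34.3
tool_pos: [0.5269, -0.2681, 0.1329]
tcp_rot: [0.055, 0.999, -0.001, 0.002]
contact_force: [-0.0, -0.1, -1.7]
gripper_width: 0.0495
gripper_force: 44.1
```

```bash
python3 - <<'E'
from h import *
st()
o=observe();q=R.from_quat(o['tcp_rot'])
c,P,L,out=look('blue',o['tool_pos'][2]-.0138)
for p in P+L: print(q.inv().apply(np.r_[p,o['tool_pos'][2]]-o['tool_pos'])[:2])
t=np.array([.5785,.039])
s=plan([*t,.13],.108+np.pi);plan([*t,.085],.108+np.pi,s)
E
```

```text
[ 0.5269 -0.2681  0.1329] [-0.01 -0.08 -1.68] along -0.08540425108198947 F -0.020159406074928006 w 0.0494511408193081 t 34.3
[-0.00014178 -0.00100832]
[0.06720065 0.00101932]
call [[-0.0655, 1.0, -0.0035], [0.0029, -0.0044, -0.2807]] rows>= 5
call [[-0.1123, 0.5379, -0.0025], [0.0016, -0.0024, -0.1539]] rows>= 3
call [[0.0, 0.0, 0.225], [0.0, 0.0, 0.0]] rows>= 1
```

Request:
{"method": "send_rows", "body": {
  "targets": [
    [[-0.01, 0.2, 0], [0, 0, -0.06]],
    [[-0.03, 0.4, 0], [0, 0, -0.12]],
    [[-0.04, 0.6, 0], [0, 0, -0.18]],
    [[-0.05, 0.8, 0], [0, 0, -0.24]],
    [[-0.065, 1, 0], [0, 0, -0.28]]
  ]
}}

```text
time_s: 34.95
tool_pos: [0.5589, -0.0681, 0.1281]
tcp_rot: [-0.016, 1.0, 0.001, -0.002]
contact_force: [0.6, -0.5, -2.1]
gripper_width: 0.049
gripper_force: 44.0
```

Request:
{"method": "send_rows", "body": {
  "targets": [
    [[-0.04, 0.2, 0], [0, 0, -0.06]],
    [[-0.08, 0.4, 0], [0, 0, -0.12]],
    [[-0.11, 0.54, 0], [0, 0, -0.154]],
    [[-0.112, 0.54, 0], [0, 0, -0.154]],
    [[-0.112, 0.54, 0.1], [0, 0, -0.154]],
    [[-0.112, 0.54, 0.22], [0, 0, -0.154]],
    [[-0.112, 0.54, 0.22], [0, 0, -0.154]],
    [[-0.112, 0.54, 0.22], [0, 0, -0.154]]
  ]
}}

```text
time_s: 35.75
tool_pos: [0.5778, 0.0382, 0.0849]
tcp_rot: [-0.053, 0.999, 0.0, -0.002]
contact_force: [0.0, 1.1, -1.7]
gripper_width: 0.0494
gripper_force: 43.8
```

```bash
python3 - <<'E'
from h import *
st()
o=observe();Rm=R.from_quat(o['tcp_rot']).as_matrix();print(np.arctan2(Rm[1,0],Rm[0,0])+np.pi)
c,P,L,out=look('blue',o['tool_pos'][2]-.0138); n=np.array([-d[1],d[0]])
for p in P+L: print((p-O)@d,(p-O)@n)
im=cv2.resize(c['image'][40:390,150:430,::-1],None,fx=1.7,fy=1.7,interpolation=2); cv2.imwrite('pics/w9c.png',im)
E
```

```text
[0.5778 0.0382 0.0849] [ 0.    1.14 -1.69] along -0.0018380466985212583 F 0.12596252057569854 w 0.04941433020454525 t 35.75
0.10694525010130862
-0.0013990232221002216 -0.0010049360422298246
-0.06809762525569682 -0.0015216898245124372
```

View pics/w9c.png

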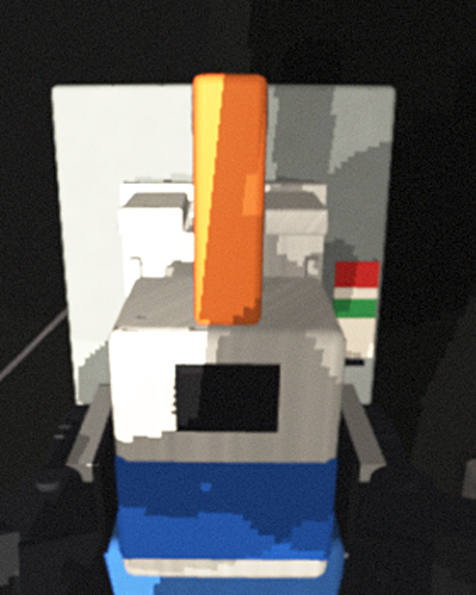

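```bash
python3 - <<'E'
from h import *
c=cam('wrist'); f=lambda x,y:(x/1.7+150,y/1.7+40); n=np.array([-d[1],d[0]])
def T(u,v,z): p=onz(c,f(u,v),z)[:2]-O; return (np.array([p@d,p@n])*1e3).round(1)
zt=.0849-.0138+.04
for nm,u,v,z in [('L rear',154,233,.049),('R rear',298,233,.049),('Louter',119,220,.049),('Linner',190,220,.049),('Rinner',268,220,.049),('Router',327,220,.049),('tip',231,75,zt-.002),('FL',111,331,zt),('FR',343,331,zt),('RL',127,577,zt),('RR',327,577,zt)]: print(nm,T(u,v,z))
E
```

```text
L rear [-35.7 -22.5]
R rear [-35.7  20.9]
Louter [-39.8 -32.8]
Linner [-39.7 -11.6]
Rinner [-39.7  11.8]
Router [-39.7  29.5]
tip [-81.1   0.1]
FL [-30.1 -25. ]
FR [-30.   23.7]
RL [ 36.7 -25.6]
RR [36.7 24.3]
```

Request:
{"method": "send_rows", "body": {
  "targets": [
    [[0.007, 0, 0.06], [0, 0, 0]],
    [[0.007, 0, 0.12], [0, 0, 0]],
    [[0.007, 0, 0.16], [0, 0, 0]],
    [[0.007, 0, 0.2], [0, 0, 0]],
    [[0.007, 0, 0.23], [0, 0, 0]],
    [[0.007, 0, 0.25], [0, 0, 0]],
    [[0.007, 0, 0.262], [0, 0, 0]],
    [[0.007, 0, 0.273], [0, 0, 0]],
    [[0.007, 0, 0.273], [0, 0, 0]],
    [[0.007, 0, 0.273], [0, 0, 0]]
  ]
}}

```text
time_s: 36.95
tool_pos: [0.5784, 0.0385, 0.0326]
tcp_rot: [-0.054, 0.999, -0.0, 0.0]
contact_force: [-0.7, -0.4, -1.3]
gripper_width: 0.0493
gripper_force: 44.0
```

```bash
python3 - <<'E'
from h import *
st()
E
```

```text
[0.5784 0.0385 0.0326] [-0.72 -0.41 -1.3 ] along -0.001165690586736821 F -0.759751443513449 w 0.049250318604852586 t 36.95
```

Request:
{"method": "send_rows", "body": {
  "targets": [
    [[0, 0, 0.005], [0, 0, 0]],
    [[0, 0, 0.01], [0, 0, 0]],
    [[0, 0, 0.01], [0, 0, 0]]
  ]
}}

```text
time_s: 37.25
tool_pos: [0.5785, 0.0385, 0.031]
tcp_rot: [-0.054, 0.999, -0.0, 0.0]
contact_force: [-0.7, 0.1, -0.2]
gripper_width: 0.0494
gripper_force: 44.2
```

Request:
{"method": "send_rows", "body": {
  "targets": [
    [[0, 0, 0], [0, 0, 0]],
    [[0, 0, 0], [0, 0, 0]],
    [[0, 0, 0], [0, 0, 0]],
    [[0, 0, 0], [0, 0, 0]]
  ],
  "hand": 1
}}

```text
time_s: 37.65
tool_pos: [0.5783, 0.0385, 0.0304]
tcp_rot: [-0.054, 0.999, -0.0, 0.0]
contact_force: [0.9, -0.0, -0.0]
gripper_width: 0.0849
gripper_force: 0.0
```

Request:
{"method": "send_rows", "body": {
  "targets": [
    [[0, 0, -0.1], [0, 0, 0]],
    [[0, 0, -0.25], [0, 0, 0]],
    [[0, 0, -0.4], [0, 0, 0]],
    [[0, 0, -0.4], [0, 0, 0]],
    [[0, 0, -0.4], [0, 0, 0]]
  ]
}}

```text
time_s: 38.15
tool_pos: [0.5791, 0.0385, 0.1116]
tcp_rot: [-0.054, 0.999, -0.0, 0.001]
contact_force: [-0.1, 0.9, -0.6]
gripper_width: 0.085
gripper_force: 0.0
```

```bash
python3 - <<'E'
from h import *
st()
c,P,L,out=look('blue',.017); n=np.array([-d[1],d[0]])
for p in P+L: print((p-O)@d,(p-O)@n)
s=plan([.5139,.032,.09],.108+np.pi);plan([.5139,.032,.024],.108+np.pi,s)
# rest pointer reference
cs=cam('scene'); save(cs,'rest2')
E
```

```text
[0.5791 0.0385 0.1116] [-0.08  0.9  -0.62] along -0.0004501416458783831 F 0.018591042502522775 w 0.08501941901411707 t 38.15
-0.0016416680038861882 -0.0007359463497769885
-0.0678111476127553 0.0005217991405218428
0.11724855545108571 -0.16711309821943476
call [[0.3173, 0.0012, 0.0942], [0.0009, -0.0057, -0.0007]] rows>= 2
call [[0.0, 0.0, 0.33], [0.0, 0.0, 0.0]] rows>= 2
```

Request:
{"method": "send_rows", "body": {
  "targets": [
    [[0.12, 0, 0.0], [0, 0, 0]],
    [[0.25, 0, 0.04], [0, 0, 0]],
    [[0.325, 0, 0.095], [0, 0, 0]],
    [[0.325, 0, 0.095], [0, 0, 0]],
    [[0.325, 0, 0.095], [0, 0, 0]]
  ],
  "hand": 0.5
}}

```text
time_s: 38.85
tool_pos: [0.5132, 0.0316, 0.0905]
tcp_rot: [-0.054, 0.999, 0.0, -0.001]
contact_force: [0.4, -1.1, 0.6]
gripper_width: 0.0429
gripper_force: 0.0
```

Request:
{"method": "send_rows", "body": {
  "targets": [
    [[0, 0, 0.12], [0, 0, 0]],
    [[0, 0, 0.24], [0, 0, 0]],
    [[0, 0, 0.33], [0, 0, 0]],
    [[0, 0, 0.33], [0, 0, 0]],
    [[0, 0, 0.33], [0, 0, 0]]
  ]
}}

```text
time_s: 39.35
tool_pos: [0.5144, 0.0316, 0.0257]
tcp_rot: [-0.054, 0.999, -0.0, 0.0]
contact_force: [0.6, -0.4, 0.9]
gripper_width: 0.0429
gripper_force: 0.0
```

Request:
{"method": "send_rows", "body": {
  "targets": [
    [[0, 0, 0], [0, 0, 0]],
    [[0, 0, 0], [0, 0, 0]],
    [[0, 0, 0], [0, 0, 0]],
    [[0, 0, 0], [0, 0, 0]],
    [[0, 0, 0], [0, 0, 0]]
  ],
  "hand": 0,
  "grip_force": 60
}}

```text
time_s: 39.85
tool_pos: [0.5151, 0.0315, 0.027]
tcp_rot: [-0.054, 0.999, -0.0, 0.002]
contact_force: [-0.8, 0.5, 5.3]
gripper_width: 0.0127
gripper_force: 61.1
```

Request:
{"method": "send_rows", "body": {
  "targets": [
    [[0.01, 0, -0.008], [0, 0, 0]],
    [[0.02, 0, -0.01], [0, 0, 0]],
    [[0.03, 0, -0.01], [0, 0, 0]],
    [[0.04, 0, -0.01], [0, 0, 0]],
    [[0.05, 0, -0.01], [0, 0, 0]],
    [[0.06, 0, -0.01], [0, 0, 0]],
    [[0.06, 0, -0.01], [0, 0, 0]],
    [[0.06, 0, -0.01], [0, 0, 0]]
  ]
}}

```text
time_s: 40.65
tool_pos: [0.5019, 0.0303, 0.0273]
tcp_rot: [-0.054, 0.999, 0.0, 0.0]
contact_force: [4.4, 0.9, -2.3]
gripper_width: 0.0129
gripper_force: 60.1
```

```bash
python3 - <<'E'
from h import *
st();cam('scene');st()
E
```

```text
[0.5019 0.0303 0.0273] [ 4.42  0.92 -2.28] along -0.07809203472785231 F 4.489304055998749 w 0.012900941121121967 t 40.65
[0.5019 0.0303 0.0273] [ 3.39  0.3  -1.86] along -0.07811482737241017 F 3.39870526898086 w 0.01320276130041465 t 40.7
```

Same behaviour as with the red pack; repeat the second stage with a little relief in z.

Request:
{"method": "send_rows", "body": {
  "targets": [
    [[0.01, 0, 0], [0, 0, 0]],
    [[0.02, 0, 0], [0, 0, 0]],
    [[0.03, 0, 0.002], [0, 0, 0]],
    [[0.04, 0, 0.004], [0, 0, 0]],
    [[0.05, 0, 0.006], [0, 0, 0]],
    [[0.06, 0, 0.008], [0, 0, 0]],
    [[0.066, 0, 0.008], [0, 0, 0]],
    [[0.066, 0, 0.008], [0, 0, 0]],
    [[0.066, 0, 0.008], [0, 0, 0]]
  ]
}}

```text
time_s: 41.6
tool_pos: [0.4917, 0.0292, 0.0272]
tcp_rot: [-0.054, 0.999, 0.0, 0.003]
contact_force: [10.2, 1.8, -1.5]
gripper_width: 0.0131
gripper_force: 60.1
```

```bash
python3 - <<'E'
from h import *
for i in range(4): st();c=cam('scene')
a=cv2.imread('pics/pull2.png')[:,:,::-1].astype(int)
# pointer: dark pixels in the scale strip; compare with red pull (in green) and rest
n=np.array([-d[1],d[0]])
for nm,im in (('rest',cv2.imread('pics/rest2.png')[:,:,::-1]),('redpull',a),('now',c['image'])):
    print(nm,[int(np.asarray(im,float)[int(round(v)),int(round(u))].sum()/3) for x in np.arange(.004,-.031,-.002) for u,v in [proj(c,np.r_[O+n*.040+x*d,.012])]])
E
```

```text
[0.4917 0.0292 0.0272] [10.23  1.79 -1.47] along -0.08842294588075647 F 10.364732647533309 w 0.013070293679360096 t 41.6
[0.4917 0.0292 0.0272] [ 8.64  2.04 -1.46] along -0.08838430266364161 F 8.809072227544744 w 0.012937062032263039 t 41.65
[0.4917 0.0292 0.0272] [ 9.05  2.   -2.01] along -0.08835466760771434 F 9.20842507655352 w 0.012798099834680629 t 41.7
[0.4917 0.0292 0.0272] [ 9.5   2.62 -2.84] along -0.0883512763602987 F 9.730427211149541 w 0.012761935526584124 t 41.75
rest [190, 190, 184, 121, 130, 130, 127, 135, 135, 103, 113, 106, 106, 120, 120, 120, 120, 120]
redpull [216, 216, 137, 91, 164, 164, 190, 207, 207, 150, 156, 149, 149, 165, 165, 200, 167, 167]
now [217, 217, 159, 89, 150, 150, 183, 206, 206, 150, 156, 148, 148, 164, 164, 200, 167, 167]
```

Request:
{"method": "send_rows", "body": {
  "targets": [
    [[0, 0, 0], [0, 0, 0]],
    [[0, 0, 0], [0, 0, 0]],
    [[0, 0, 0], [0, 0, 0]],
    [[0, 0, 0], [0, 0, 0]],
    [[0, 0, 0], [0, 0, 0]],
    [[0, 0, 0], [0, 0, 0]],
    [[0, 0, 0], [0, 0, 0]],
    [[0, 0, 0], [0, 0, 0]],
    [[0, 0, 0], [0, 0, 0]],
    [[0, 0, 0], [0, 0, 0]],
    [[0, 0, 0], [0, 0, 0]],
    [[0, 0, 0], [0, 0, 0]],
    [[0, 0, 0], [0, 0, 0]],
    [[0, 0, 0], [0, 0, 0]],
    [[0, 0, 0], [0, 0, 0]]
  ]
}}

```text
time_s: 43.3
tool_pos: [0.4917, 0.0292, 0.0272]
tcp_rot: [-0.054, 0.999, 0.0, 0.003]
contact_force: [8.6, 2.3, -2.3]
gripper_width: 0.0131
gripper_force: 60.1
```

Request:
{"method": "send_rows", "body": {
  "targets": [
    [[0, 0, 0], [0, 0, 0]],
    [[0, 0, 0], [0, 0, 0]],
    [[0, 0, 0], [0, 0, 0]],
    [[0, 0, 0], [0, 0, 0]],
    [[0, 0, 0], [0, 0, 0]],
    [[0, 0, 0], [0, 0, 0]],
    [[0, 0, 0], [0, 0, 0]],
    [[0, 0, 0], [0, 0, 0]],
    [[0, 0, 0], [0, 0, 0]],
    [[0, 0, 0], [0, 0, 0]],
    [[0, 0, 0], [0, 0, 0]],
    [[0, 0, 0], [0, 0, 0]],
    [[0, 0, 0], [0, 0, 0]],
    [[0, 0, 0], [0, 0, 0]],
    [[0, 0, 0], [0, 0, 0]]
  ]
}}

```text
time_s: 44.8
tool_pos: [0.4917, 0.0292, 0.0272]
tcp_rot: [-0.054, 0.999, 0.0, 0.004]
contact_force: [9.5, 1.8, -2.0]
gripper_width: 0.013
gripper_force: 60.1
```

Request:
{"method": "send_rows", "body": {
  "targets": [
    [[-0.01, 0, 0], [0, 0, 0]],
    [[-0.02, 0, 0], [0, 0, 0]],
    [[-0.03, 0, 0], [0, 0, 0]],
    [[-0.045, 0, 0], [0, 0, 0]],
    [[-0.06, 0, 0], [0, 0, 0]],
    [[-0.075, 0, -0.004], [0, 0, 0]],
    [[-0.09, 0, -0.008], [0, 0, 0]],
    [[-0.1, 0, -0.01], [0, 0, 0]],
    [[-0.108, 0, -0.012], [0, 0, 0]],
    [[-0.108, 0, -0.012], [0, 0, 0]],
    [[-0.108, 0, -0.012], [0, 0, 0]]
  ]
}}

```text
time_s: 45.9
tool_pos: [0.509, 0.031, 0.0275]
tcp_rot: [-0.054, 0.999, -0.0, -0.001]
contact_force: [0.8, -0.1, 1.1]
gripper_width: 0.0129
gripper_force: 60.5
```

```bash
python3 - <<'E'
from h import *
st()
E
```

```text
[0.509  0.031  0.0275] [ 0.84 -0.06  1.05] along -0.07099034662016089 F 0.8305351752952049 w 0.012902337231345467 t 45.9
```

Request:
{"method": "send_rows", "body": {
  "targets": [
    [[0, 0, 0], [0, 0, 0]],
    [[0, 0, 0], [0, 0, 0]],
    [[0, 0, 0], [0, 0, 0]],
    [[0, 0, 0], [0, 0, 0]]
  ],
  "hand": 0.6
}}

```text
time_s: 46.3
tool_pos: [0.5097, 0.0312, 0.028]
tcp_rot: [-0.054, 0.999, 0.0, -0.0]
contact_force: [0.2, -0.9, -0.4]
gripper_width: 0.0515
gripper_force: 0.0
```

Request:
{"method": "send_rows", "body": {
  "targets": [
    [[0, 0, -0.15], [0, 0, 0]],
    [[0, 0, -0.3], [0, 0, 0]],
    [[-0.1, 0, -0.45], [0, 0, 0]],
    [[-0.25, 0, -0.5], [0, 0, 0]],
    [[-0.36, 0, -0.5], [0, 0, 0]],
    [[-0.36, 0, -0.5], [0, 0, 0]],
    [[-0.36, 0, -0.5], [0, 0, 0]]
  ],
  "hand": 1
}}

```text
time_s: 47.0
tool_pos: [0.5809, 0.0389, 0.1275]
tcp_rot: [-0.054, 0.999, 0.0, -0.001]
contact_force: [-0.1, 0.8, 0.0]
gripper_width: 0.0856
gripper_force: 0.0
```

```bash
python3 - <<'E'
from h import *
st()
c,P,L,out=look('blue',.017); n=np.array([-d[1],d[0]])
for p in P+L: print((p-O)@d,(p-O)@n)
s=plan([.5795,.0393,.029],.108+np.pi)
E
```

```text
[0.5809 0.0389 0.1275] [-0.12  0.82  0.04] along 0.0013437165661085789 F -0.03254846382336261 w 0.08561400410417701 t 47.0
-0.008347084451323364 -0.0008890816471461668
-0.0735333811967776 -0.0006581297712101315
call [[0.0025, 0.0022, 0.4929], [0.0005, -0.0037, -0.0007]] rows>= 2
```

Request:
{"method": "send_rows", "body": {
  "targets": [
    [[0.005, 0, 0.15], [0, 0, 0]],
    [[0.005, 0, 0.3], [0, 0, 0]],
    [[0.005, 0, 0.42], [0, 0, 0]],
    [[0.005, 0, 0.493], [0, 0, 0]],
    [[0.005, 0, 0.493], [0, 0, 0]]
  ]
}}

```text
time_s: 47.65
tool_pos: [0.5775, 0.0389, 0.0266]
tcp_rot: [-0.054, 0.999, 0.0, -0.003]
contact_force: [-0.7, 0.6, 0.2]
gripper_width: 0.0853
gripper_force: 0.0
```

Request:
{"method": "send_rows", "body": {
  "targets": [
    [[0, 0, 0], [0, 0, 0]],
    [[0, 0, 0], [0, 0, 0]],
    [[0, 0, 0], [0, 0, 0]],
    [[0, 0, 0], [0, 0, 0]],
    [[0, 0, 0], [0, 0, 0]]
  ],
  "hand": 0,
  "grip_force": 40
}}

```text
time_s: 48.15
tool_pos: [0.5824, 0.0388, 0.0318]
tcp_rot: [-0.054, 0.999, -0.0, 0.002]
contact_force: [0.5, -0.0, 5.9]
gripper_width: 0.0496
gripper_force: 43.6
```

Request:
{"method": "send_rows", "body": {
  "targets": [
    [[0, 0, -0.05], [0, 0, 0]],
    [[0, 0, -0.15], [0, 0, 0]],
    [[0, 0, -0.3], [0, 0, 0]],
    [[0, 0, -0.45], [0, 0, 0]],
    [[0, 0, -0.6], [0, 0, 0]],
    [[0, 0, -0.65], [0, 0, 0]],
    [[0, 0, -0.65], [0, 0, 0]]
  ]
}}

```text
time_s: 48.85
tool_pos: [0.5816, 0.0387, 0.1613]
tcp_rot: [-0.054, 0.999, -0.0, 0.002]
contact_force: [0.1, 0.4, -2.4]
gripper_width: 0.0494
gripper_force: 42.8
```

```bash
python3 - <<'E'
from h import *
st()
s=plan([.49,.415,.16],np.pi+.3)
plan([.49,.415,.0168],np.pi+.3,s)
E
```

```text
[0.5816 0.0387 0.1613] [ 0.08  0.45 -2.43] along 0.0020615087330198866 F 0.124078215746807 w 0.049413552082657644 t 48.85
call [[0.132, 1.0, 0.0024], [-0.001, 0.0034, -0.2004]] rows>= 5
call [[0.0288, 0.9273, 0.0027], [-0.0009, 0.0031, -0.1843]] rows>= 4
call [[0.0, 0.0, 0.716], [0.0, 0.0, 0.0]] rows>= 3
```

Request:
{"method": "send_rows", "body": {
  "targets": [
    [[0.025, 0.2, 0], [0, 0, -0.04]],
    [[0.05, 0.4, 0], [0, 0, -0.08]],
    [[0.08, 0.6, 0], [0, 0, -0.12]],
    [[0.1, 0.8, 0], [0, 0, -0.16]],
    [[0.13, 1, 0], [0, 0, -0.2]]
  ]
}}

```text
time_s: 49.35
tool_pos: [0.5312, 0.2357, 0.1563]
tcp_rot: [-0.104, 0.995, -0.001, -0.002]
contact_force: [0.7, 0.5, -2.4]
gripper_width: 0.0489
gripper_force: 42.8
```

Request:
{"method": "send_rows", "body": {
  "targets": [
    [[0.01, 0.2, 0], [0, 0, -0.04]],
    [[0.015, 0.4, 0], [0, 0, -0.08]],
    [[0.02, 0.6, 0], [0, 0, -0.12]],
    [[0.025, 0.8, 0], [0, 0, -0.16]],
    [[0.03, 0.93, 0], [0, 0, -0.18]],
    [[0.03, 0.93, 0.15], [0, 0, -0.18]],
    [[0.03, 0.93, 0.3], [0, 0, -0.18]],
    [[0.03, 0.93, 0.45], [0, 0, -0.18]],
    [[0.03, 0.93, 0.57], [0, 0, -0.18]],
    [[0.03, 0.93, 0.64], [0, 0, -0.18]],
    [[0.03, 0.93, 0.68], [0, 0, -0.18]],
    [[0.03, 0.93, 0.7], [0, 0, -0.18]],
    [[0.03, 0.93, 0.712], [0, 0, -0.18]],
    [[0.03, 0.93, 0.712], [0, 0, -0.18]],
    [[0.03, 0.93, 0.712], [0, 0, -0.18]]
  ]
}}

```text
time_s: 50.85
tool_pos: [0.49, 0.4163, 0.0186]
tcp_rot: [-0.148, 0.989, 0.001, 0.001]
contact_force: [-0.6, 0.2, -2.8]
gripper_width: 0.0494
gripper_force: 42.9
```

```bash
python3 - <<'E'
from h import *
st()
E
```

```text
[0.49   0.4163 0.0186] [-0.56  0.17 -2.83] along -0.04836433556109964 F -0.5370970535305851 w 0.049365430316394725 t 50.85
```

Request:
{"method": "send_rows", "body": {
  "targets": [
    [[0, 0, 0.005], [0, 0, 0]],
    [[0, 0, 0.01], [0, 0, 0]],
    [[0, 0, 0.01], [0, 0, 0]]
  ]
}}

```text
time_s: 51.15
tool_pos: [0.49, 0.4163, 0.0179]
tcp_rot: [-0.148, 0.989, 0.001, 0.002]
contact_force: [-1.5, -1.1, 5.7]
gripper_width: 0.0495
gripper_force: 43.7
```

Request:
{"method": "send_rows", "body": {
  "targets": [
    [[0, 0, 0], [0, 0, 0]],
    [[0, 0, 0], [0, 0, 0]],
    [[0, 0, 0], [0, 0, 0]],
    [[0, 0, 0], [0, 0, 0]]
  ],
  "hand": 1
}}

```text
time_s: 51.55
tool_pos: [0.4889, 0.4155, 0.0148]
tcp_rot: [-0.148, 0.989, -0.0, -0.0]
contact_force: [0.1, -0.0, -0.2]
gripper_width: 0.0855
gripper_force: 0.0
```

Request:
{"method": "send_rows", "body": {
  "targets": [
    [[0, 0, -0.15], [0, 0, 0]],
    [[0, 0, -0.35], [0, 0, 0]],
    [[0, 0, -0.55], [0, 0, 0]],
    [[0, 0, -0.8], [0, 0, 0]],
    [[0, 0, -1], [0, 0, 0]],
    [[0, 0, -1], [0, 0, 0]]
  ]
}}

```text
time_s: 52.15
tool_pos: [0.4919, 0.4176, 0.224]
tcp_rot: [-0.148, 0.989, 0.003, 0.007]
contact_force: [-0.6, 0.7, 0.8]
gripper_width: 0.0855
gripper_force: 0.0
```

```bash
python3 - <<'E'
from h import *
st()
c=cam('wrist')
for k in('red','blue'): print(k,look(k,.003,c)[3])
print(4.177-1.2-np.pi)
s=plan([.6775,.1985,.10],4.177-1.2)
plan([.6775,.1985,.04],4.177-1.2,s)
E
```

```text
[0.4919 0.4176 0.224 ] [-0.59  0.7   0.83] along -0.04632947747523497 F -0.5153066062078763 w 0.08548925063782924 t 52.15
red [(array([0.4777, 0.2866]), array([0.4182, 0.2661]), -2.81)]
blue [(array([0.4816, 0.4123]), array([0.4174, 0.3919]), -2.833)]
-0.1645926535897937
call [[-0.4499, -1.0, 0.4282], [-0.0034, -0.0057, 0.7048]] rows>= 5
call [[-0.239, -0.2446, 0.1336], [-0.0011, -0.0018, 0.2198]] rows>= 2
call [[0.0, 0.0, 0.3], [0.0, 0.0, 0.0]] rows>= 2
```

Request:
{"method": "send_rows", "body": {
  "targets": [
    [[-0.09, -0.2, 0], [0, 0, 0.14]],
    [[-0.18, -0.4, 0], [0, 0, 0.28]],
    [[-0.27, -0.6, 0.1], [0, 0, 0.42]],
    [[-0.36, -0.8, 0.2], [0, 0, 0.56]],
    [[-0.45, -1, 0.3], [0, 0, 0.7]],
    [[-0.45, -1, 0.3], [0, 0, 0.7]],
    [[-0.45, -1, 0.3], [0, 0, 0.7]]
  ],
  "hand": 0.5
}}

```text
time_s: 53.1
tool_pos: [0.6323, 0.2491, 0.1511]
tcp_rot: [0.027, 1.0, -0.001, -0.003]
contact_force: [0.4, 1.1, -0.4]
gripper_width: 0.0427
gripper_force: 0.0
```

```bash
python3 - <<'E'
from h import *
st()
c=cam('wrist');print([(q['uv'],round(q['conf'],2),onz(c,q['uv'],.05)[:2]) for q in pinpoint('selector_grip',c)])
s=plan([.6775,.1985,.10],4.177-1.2)
plan([.6775,.1985,.04],4.177-1.2,s)
E
```

```text
[0.6323 0.2491 0.1511] [ 0.38  1.13 -0.43] along 0.07514799406123746 F 0.49538860443681504 w 0.042714699136019454 t 53.1
[([214.2, 267.5], 0.78, array([0.67689622, 0.19556505]))]
call [[-0.2379, -0.2524, 0.2706], [-0.0004, -0.0041, 0.2264]] rows>= 2
call [[0.0, 0.0, 0.3], [0.0, 0.0, 0.0]] rows>= 2
```

Request:
{"method": "send_rows", "body": {
  "targets": [
    [[-0.12, -0.13, 0.0], [0, 0, 0.12]],
    [[-0.238, -0.252, 0.12], [0, 0, 0.226]],
    [[-0.238, -0.252, 0.25], [0, 0, 0.226]],
    [[-0.238, -0.252, 0.26], [0, 0, 0.226]],
    [[-0.238, -0.252, 0.26], [0, 0, 0.226]]
  ]
}}

```text
time_s: 53.7
tool_pos: [0.6771, 0.1995, 0.1028]
tcp_rot: [0.081, 0.997, -0.0, -0.001]
contact_force: [0.8, 0.2, 0.3]
gripper_width: 0.0425
gripper_force: 0.0
```

```bash
python3 - <<'E'
from h import *
st()
plan([.6775,.1985,.04],4.177-1.2)
E
```

```text
[0.6771 0.1995 0.1028] [0.76 0.19 0.31] along 0.1143079523442734 F 0.7788919980542505 w 0.04254023557095326 t 53.7
call [[-0.0033, -0.0043, 0.3139], [-0.0006, -0.0042, 0.0031]] rows>= 2
```

Request:
{"method": "send_rows", "body": {
  "targets": [
    [[0, 0, 0.1], [0, 0, 0]],
    [[0, -0.004, 0.2], [0, 0, 0]],
    [[0, -0.004, 0.28], [0, 0, 0]],
    [[0, -0.004, 0.314], [0, 0, 0]],
    [[0, -0.004, 0.314], [0, 0, 0]]
  ]
}}

```text
time_s: 54.2
tool_pos: [0.6776, 0.1978, 0.0397]
tcp_rot: [0.082, 0.997, -0.0, -0.001]
contact_force: [-0.7, 0.1, -0.3]
gripper_width: 0.0429
gripper_force: 0.0
```

Request:
{"method": "send_rows", "body": {
  "targets": [
    [[0, 0, 0], [0, 0, 0]],
    [[0, 0, 0], [0, 0, 0]],
    [[0, 0, 0], [0, 0, 0]],
    [[0, 0, 0], [0, 0, 0]],
    [[0, 0, 0], [0, 0, 0]]
  ],
  "hand": 0,
  "grip_force": 30
}}

```text
time_s: 54.7
tool_pos: [0.6793, 0.1956, 0.0422]
tcp_rot: [0.083, 0.997, -0.001, 0.001]
contact_force: [-1.3, -5.0, 3.8]
gripper_width: 0.0124
gripper_force: 32.4
```

Request:
{"method": "send_rows", "body": {
  "targets": [
    [[0, 0, 0], [0, 0, -0.2]],
    [[0, 0, 0], [0, 0, -0.4]],
    [[0, 0, 0], [0, 0, -0.6]],
    [[0, 0, 0], [0, 0, -0.8]],
    [[0, 0, 0], [0, 0, -1]]
  ]
}}

```text
time_s: 55.2
tool_pos: [0.679, 0.1977, 0.0422]
tcp_rot: [-0.169, 0.986, 0.001, 0.001]
contact_force: [-1.8, -0.8, 4.8]
gripper_width: 0.0121
gripper_force: 32.3
```

Request:
{"method": "send_rows", "body": {
  "targets": [
    [[0, 0, 0], [0, 0, -0.2]],
    [[0, 0, 0], [0, 0, -0.4]],
    [[0, 0, 0], [0, 0, -0.6]],
    [[0, 0, 0], [0, 0, -0.8]],
    [[0, 0, 0], [0, 0, -1]]
  ]
}}

```text
time_s: 55.7
tool_pos: [0.6778, 0.1994, 0.0421]
tcp_rot: [-0.408, 0.913, 0.002, 0.001]
contact_force: [-4.4, 1.7, 6.0]
gripper_width: 0.0125
gripper_force: 32.5
```

Request:
{"method": "send_rows", "body": {
  "targets": [
    [[0, 0, 0], [0, 0, -0.2]],
    [[0, 0, 0], [0, 0, -0.4]],
    [[0, 0, 0], [0, 0, -0.42]],
    [[0, 0, 0], [0, 0, -0.42]]
  ]
}}

```text
time_s: 56.1
tool_pos: [0.6771, 0.1999, 0.0421]
tcp_rot: [-0.5, 0.866, 0.003, 0.001]
contact_force: [-5.3, 3.1, 5.7]
gripper_width: 0.0125
gripper_force: 32.6
```

```bash
python3 - <<'E'
from h import *
st()
o=observe();Rm=R.from_quat(o['tcp_rot']).as_matrix();print(np.arctan2(Rm[1,0],Rm[0,0]), 4.177-2*np.pi,o['ft_torque'])
E
```

```text
[0.6771 0.1999 0.0421] [-5.3   3.15  5.72] along 0.11437869533730569 F -4.931879897057244 w 0.012461925592106418 t 56.1
-2.0950293389757584 -2.1061853071795866 [0.52415841 1.16014146 0.02148026]
```

Angle is at white (−2.10 vs −2.11). Release, rise, and verify.

Request:
{"method": "send_rows", "body": {
  "targets": [
    [[0, 0, 0], [0, 0, 0]],
    [[0, 0, 0], [0, 0, 0]],
    [[0, 0, 0], [0, 0, 0]]
  ],
  "hand": 0.5
}}

```text
time_s: 56.4
tool_pos: [0.6787, 0.1972, 0.0401]
tcp_rot: [-0.499, 0.867, 0.0, 0.0]
contact_force: [-0.1, -0.9, 0.9]
gripper_width: 0.0425
gripper_force: 0.0
```

Request:
{"method": "send_rows", "body": {
  "targets": [
    [[0, 0, -0.25], [0, 0, 0]],
    [[0, 0, -0.5], [0, 0, 0]],
    [[0, 0, -0.75], [0, 0, 0]],
    [[0, 0, -0.95], [0, 0, 0]],
    [[0, 0, -0.95], [0, 0, 0]]
  ]
}}

```text
time_s: 56.9
tool_pos: [0.6818, 0.1976, 0.24]
tcp_rot: [-0.499, 0.867, -0.003, 0.007]
contact_force: [0.6, 0.0, 1.3]
gripper_width: 0.0424
gripper_force: 0.0
```

```bash
python3 - <<'E'
from h import *
np.set_printoptions(precision=4,suppress=True)
st()
c=cam('wrist')
# white line on bar: bright pixels within ~20 mm of axis at z=.06
A=np.array([.6775,.1985]); pts=[]
for v in range(420):
    for u in range(560):
        if c['image'][v,u].min()>130:
            p=onz(c,(u,v),.06)[:2]-A
            if np.linalg.norm(p)<.022: pts.append(p)
pts=np.array(pts); print(len(pts),pts.mean(0)); w=np.linalg.svd(pts-pts.mean(0))[2][0]; print(np.arctan2(w[1],w[0]))
for s in ('scene','side'):
    cs=cam(s)
    for k,z in (('pack_red_center',.023),('pack_blue_center',.023),('driver',0),('battery_case',0),('cradle_seat',.017)): print(s,k,[(round(q['conf'],2),onz(cs,q['uv'],z)[:2]) for q in pinpoint(k,cs)[:3]])
E
```

```text
[0.6818 0.1976 0.24  ] [0.63 0.01 1.29] along 0.11877008518253432 F 0.6310694279739166 w 0.042412708738669945 t 56.9
93 [-0.001  -0.0084]
0.2663366894996955
scene pack_red_center [(0.81, array([0.4803, 0.2891])), (0.61, array([0.3787, 0.087 ])), (0.54, array([ 0.3743, -0.2004]))]
scene pack_blue_center [(0.85, array([0.4904, 0.4147]))]
scene driver [(0.8, array([0.3518, 0.0589]))]
scene battery_case [(0.93, array([ 0.6026, -0.2304]))]
scene cradle_seat [(0.62, array([0.5805, 0.0394]))]
side pack_red_center [(0.83, array([ 0.3761, -0.2128])), (0.62, array([0.4894, 0.2907])), (0.19, array([ 0.4239, -0.5728]))]
side pack_blue_center [(0.82, array([0.4829, 0.4155])), (0.44, array([0.3661, 0.0375]))]
side driver [(0.95, array([0.3653, 0.0499])), (0.61, array([0.4239, 0.307 ]))]
side battery_case [(0.81, array([ 0.6065, -0.2252]))]
side cradle_seat [(0.91, array([0.5818, 0.0431])), (0.46, array([ 0.7465, -0.1611])), (0.26, array([0.4626, 0.3385]))]
```

```bash
python3 - <<'E'
from h import *
np.set_printoptions(precision=4,suppress=True)
c=cam('wrist'); A=np.array([.6775,.1985])
m=(c['image'].min(2)>140).astype(np.uint8)
n,l,s,ce=cv2.connectedComponentsWithStats(m)
for i in range(1,n):
    if s[i,4]<8: continue
    v,u=np.nonzero(l==i); P=np.array([onz(c,(a,b),.06)[:2]-A for a,b in zip(u,v)])
    if np.linalg.norm(P.mean(0))>.06: continue
    w=np.linalg.svd(P-P.mean(0))[2][0]; print(s[i],P.mean(0),'ang',np.arctan2(w[1],w[0]),'ext',np.ptp((P-P.mean(0))@w),'dir',np.arctan2(*P.mean(0)[::-1]))
u,v=proj(c,np.r_[A,.06]); print(u,v)
E
```

```text
[ 226  112   74   70 1580] [ 0.0021 -0.0372] ang 0.19544338942086967 ext 0.07563292241607876 dir -1.513906639997593
[284 155   4  24  87] [-0.0076 -0.0121] ang 1.0492283392575494 ext 0.02041599908765295 dir -2.1317922935665274
284.8549852643388 183.1356474872745
```

```bash
python3 -c "
from plant import close_job
print(close_job())"
```

```text
the job is handed in; nothing more can be done
None
```

I pulled the red and then the blue pack by the lug to about 9.5 N, inside the green band, and held each for over two seconds. Both now stand the same way up on the mat, and the selector is back on white. There was no yellow pack and I left the brown look-alike alone. For the blue pull I judged the band by force only; for red I also saw the pointer in the green.

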